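# Rebuild the coffee grinder's burr stack and bed it with the tamper

## Robot

A 6-joint arm with a two-finger parallel gripper is mounted at the origin on a cart in front of the work surface, level with it; the furniture and walls round the work are solid. World frame = base frame: x ahead of the robot, y to its left, z up, the work surface at z = 0. Lengths are in m, angles in rad, forces in N, time in s.
With the tool pointing down it reaches from about 0.25 to 0.775 m from the base axis. Payload 4 kg.
Tool frame: the origin (TCP) lies between the finger pads; the fingertips stand 25 mm ahead of it and the grasp point (between the pads) lies 6 mm ahead of it (arm.tips_ahead is the distance from the TCP to the fingertips, in m); z points along the fingers, y is the line along which they close (so a half turn about z gives the same grasp; the last joint's range is limited). The gripper opens to 94 mm and grips with 3 to 60 N. Pads are 16 mm wide; open, the fingers measure 119 mm over their backs; the gripper's body (75 mm by 177 mm) begins 78 mm behind the grasp point.
Start: joints at [-1.35, 0.087, 1.371, -0, 1.684, -0.103], TCP at [0.175, -0.521, 0.231] pointing down, gripper open.
Joint ranges: [-3.1, 3.1], [-0.76, 2.03], [0.27, 2.55], [-1.08, 4.22], [0.17, 2.65], [-2.57, 2.57]. Speed limits (rad/s): [2.79, 2.79, 3.14, 3.14, 3.14, 3.14].

## Interface

Orientations are given as a rotation vector (axis times angle).
In Python, from workcell import arm gives the robot as it stands.
- The arm moves only by the tool apply_moves, never from a script. Its argument "rows" is a list of rows, each a list of 3 entries, a list of its own where there are three numbers: the shift along the world's x, y, z in cm, then the turn, a rotation vector about the world's x, y, z in rad, then the finger opening in cm, from 0 to 9.4. A call has 1 to 20 rows; each row shifts and turns the commanded pose from where the row before left it; what a row does not reach is not made up. A row lasts 1/12 s, in which the tool goes at most 41.7 mm and 7.16 degrees, less where a joint would pass 70% of its speed; a pose out of reach is approached as far as the arm can. A call is refused whole if a number of a shift passes 4.17 or a number of a turn 0.125, either way. A call with a gripper value outside its range is refused whole. The fingers move at their own pace and stop on an object; "squeeze" is the grip in N (left out, the last holds). Time passes only in rows, so rows that do not move let the fingers close. It gives the time, the measured TCP pose, the force, the opening and the grip force at its end, in the units of the state.
- arm.observe(): the state, without advancing time (a new reading comes with each control period).
- arm.get_image(name): name is "scene" or "top"; returns a dict with "pixels" (420x560x3 uint8, red, green, blue), "depth" (420x560 float32, m along the optical axis (not along the pixel's ray), 0 where there is no reading), "intrinsics" (3x3 intrinsics, pixels), "T" (4x4, takes a point from camera to world coordinates). Camera axes: x right, y down, z forward; pixel columns grow to the right and rows downward; lengths in m; the calibration is good to about 2 mm. A picture is of the moment at which its call begins.
- arm.job_done(): hands the job in; it is judged then, once.
The state is a dict: "time": time; "qpos": joint angles; "qvel": joint speeds; "tau": joint torques, N m; "tool_pos": TCP position; "eef_rot": TCP orientation; "contact_force": force on the tool from outside, world axes, zero at the start; "moment": the same for the moment, N m; "opening": finger opening in m; "gripper_force": force on a finger pad.
Only numpy, scipy, OpenCV 4.12 (cv2) and the standard library are available. Lean on these libraries where they do the work, as an engineer would, in place of code of your own. Each camera call takes 0.05 s, during which the arm holds its last target. There are 200 camera calls.

## Task

Rebuild the coffee grinder: slide every plain spacer ring that is lying out (there are two to four) onto the grinder's upright shaft, then the toothed disc with its hub upwards, then the hollow cap over the end of the shaft, each lying flat on the one below. Then take the tamper from its round mat, press the cap squarely and centrally down with it until the sprung carrier bottoms out, hold it there for a moment, let the stack spring back up and stand the tamper back in the middle of its mat. Leave the mug and the jars where they are.

Things in the scene. Friction and masses are not known exactly. Their poses are not given: they have to be found in the camera images.
- grinder: the grinder's fixed base: round grey housing 120 mm across, 20 mm high, with a small tab on its own -x side; origin at the centre of its underside, on the shaft's axis; z up
- carrier (a joint): travel of the sprung carrier (steel plate with the shaft) down into the base, m: 0 = up, 0.010 = bottomed out. The spring needs 5 N to start and 10 N to bottom out (the parts stacked on it weigh less than 3 N and do not sink it) and pushes it back up
- seat (a point): centre of the top face of the carrier plate, where the first ring lies; 38 mm above the sideboard when up; the plate is 44 mm across, 6 mm thick, stands 12 mm clear of the housing when up; the steel shaft, 16 mm thick, rises 62 mm from it and tapers to 7 mm over its last 11 mm; moves with the carrier; z up along the shaft
- shaft_tip (a point): tip of the shaft, 62 mm above the seat
- ring1_center (a point): plain flat steel spacer ring, 50 mm across, 7 mm thick, bore 22 mm, either face up; it lies on the sideboard at the start; may be absent (None). This point is its centre, half-way up; z along its axis
- ring2_center (a point): plain flat steel spacer ring, 50 mm across, 7 mm thick, bore 22 mm, either face up; it lies on the sideboard at the start; may be absent (None). This point is its centre, half-way up; z along its axis
- ring3_center (a point): plain flat steel spacer ring, 50 mm across, 7 mm thick, bore 22 mm, either face up; it lies on the sideboard at the start; may be absent (None). This point is its centre, half-way up; z along its axis
- ring4_center (a point): plain flat steel spacer ring, 50 mm across, 7 mm thick, bore 22 mm, either face up; it lies on the sideboard at the start; may be absent (None). This point is its centre, half-way up; z along its axis
- disc_center (a point): toothed grinding disc: dark plate 58 mm across and 8 mm thick with low radial teeth on its upper face (at most 1.1 mm high), and on it a steel hub 32 mm across and 8 mm high (16 mm in all); bore 21 mm right through. Its hub is too wide for the rings' bore. This point is on the axis 8 mm above its underside (top of the plate); z up through the hub; lies hub up at the start
- cap_center (a point): aluminium cap: cylinder 40 mm across (41 over the knurling), 44 mm high, flat closed top, blind bore 20.4 mm wide and 36 mm deep open below; it rests with its rim on the disc's hub. This point is its centre, 22 mm above its rim; z towards the closed top; stands top up at the start
- cap_top (a point): centre of the cap's flat top face, 44 mm above its rim
- cap: the same cap; origin at the centre of its lower rim
- tamper_grip (a point): coffee tamper standing on its mat: flat steel foot 52 mm across and 12 mm high, wooden handle 28 mm thick from 12 to 70 mm above its face, a thicker head (38 mm) above, 96 mm in all, about 0.2 kg. This point is on the handle's axis 45 mm above the flat face; z towards the head
- tamper_face (a point): centre of the tamper's flat lower face
- tamper: the same tamper; origin at the centre of its lower face
- mat_top (a point): centre of the top of the tamper's round cork mat, 100 mm across, 6 mm high, fixed
- mug: bystander: small mug, 65x92x49 mm, origin at the centre of its underside
- sugar_jar: bystander: sugar jar, 81 mm wide, 179 mm high, origin at the centre of its underside
- mustard_jar: bystander: mustard jar, 62 mm wide, 86 mm high, origin at the centre of its underside
Not all that is in view belongs to the job. Of the things that look like the grinder, the larger one is meant.

How it is judged:
By the outcome, as a careful person would: the job done as asked, in the order asked, and still so for the second after the job is handed in, with the robot touching nothing.
Of ring1, ring2, ring3, ring4 only 2 to 4 are there at a start; the rules pass over those that are not, and their reading is None.
At some moment in a run one of ring1, ring2, ring3, ring4, disc, cap may be knocked a few centimetres aside while the robot is not near it.
It also fails if it takes over 210 s, if anything falls off the work surface, if the arm or the gripper's body presses on something with over 40 N, if the wrist force passes 120 N, or if a joint passes its speed limit or range.

## Working session

There is one attempt and no reset: what is moved stays moved. The work goes in short steps, Python scripts to look and compute and a tool call to move; the robot and the scene stay as the last step left them, time stands still between calls to the robot, and variables do not carry over. Pictures are saved under pics/ and viewed, at most 16 in all, crops included, and the job is handed in when it is done.

Besides the shell and the picture viewer there is one more tool, called after ">>>" in YAML: its name, and indented under it one key for each argument. apply_moves: Moves the arm, as the interface text tells. Its arguments: {"type":"object","properties":{"rows":{"type":"array"},"squeeze":{"type":"number"}},"required":["rows"]}

```bash
mkdir -p pics; cat > h.py <<'E'
import numpy as np, cv2
from workcell import arm
def snap(name,fn=None):
    im=arm.get_image(name)
    if fn: cv2.imwrite('pics/'+fn,im['pixels'][:,:,::-1])
    return im
def pts(im):
    K=im['intrinsics'];d=im['depth'];v,u=np.mgrid[:d.shape[0],:d.shape[1]]
    P=np.stack([(u-K[0,2])/K[0,0]*d,(v-K[1,2])/K[1,1]*d,d],-1)@im['T'][:3,:3].T+im['T'][:3,3]
    P[d==0]=np.nan
    return P
E
python3 - <<'E'
from h import *
for n in ('top','scene'):
    im=snap(n,n+'0.png'); np.savez(n+'0.npz',**im); print(n,im['T'].round(3).tolist(),im['intrinsics'].tolist())
o=arm.observe();print(o)
E
```

```text
top [[-0.02, -0.98, 0.196, 0.356], [-1.0, 0.017, -0.016, -0.023], [0.012, -0.197, -0.98, 1.285], [0.0, 0.0, 0.0, 1.0]] [[432.77098923728795, 0.0, 272.85593868089154], [0.0, 432.77098923728795, 207.0291911546355], [0.0, 0.0, 1.0]]
scene [[-0.606, -0.37, 0.705, -0.191], [-0.796, 0.299, -0.527, 0.577], [-0.016, -0.88, -0.475, 0.637], [0.0, 0.0, 0.0, 1.0]] [[391.1685246542911, 0.0, 281.42438075577627], [0.0, 391.1685246542911, 201.2123108364774], [0.0, 0.0, 1.0]]
{'time': 0.1, 'qpos': array([-1.35007062e+00,  8.78712869e-02,  1.37206731e+00,  3.97764986e-06,
        1.68360498e+00, -1.03105837e-01]), 'qvel': array([ 0.00151409, -0.00058367, -0.00517667, -0.00172829, -0.00093194,
        0.00079359]), 'tau': array([ 7.19181699e-04, -3.41252232e+01, -3.03301978e+01,  7.16877147e-02,
        3.04344075e-02, -1.08517795e-04]), 'tool_pos': array([ 0.17490838, -0.52098639,  0.22944471]), 'eef_rot': array([-3.09857900e+00, -5.06140379e-01,  1.73812856e-04]), 'contact_force': array([-0.28211502, -0.21083199,  0.51072074]), 'moment': array([0.01032497, 0.00431023, 0.05488686]), 'gripper_force': 0.0, 'opening': 0.09419629215029292}
```

View pics/top0.png

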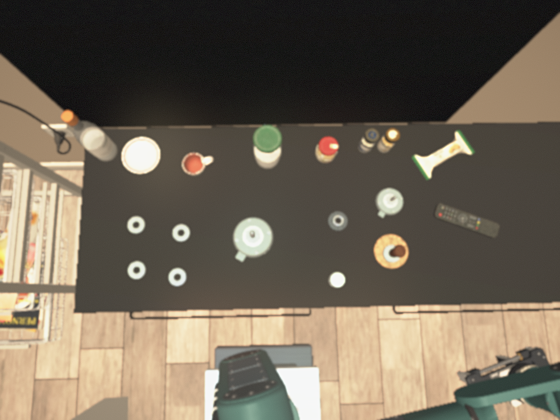

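View pics/scene0.png

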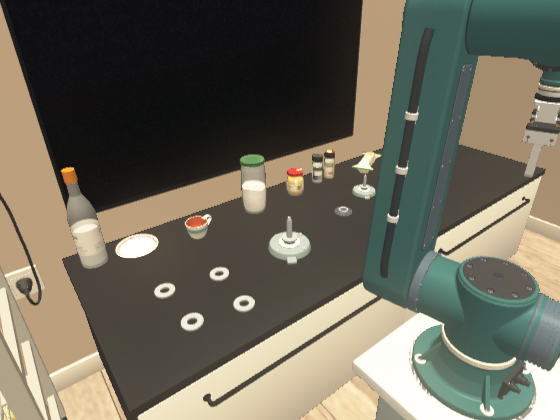

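Top view: four plain rings at (136,225), (181,233), (136,270), (177,277). There are two grinder-like things: a larger one at (253,237) and a smaller one at (390,201). The larger is the one meant. The disc is at (338,220), the cap at (337,280) and the tamper on its mat at (391,251). I'll measure these and confirm in a crop.

```bash
cat >> h.py <<'E'
def reg(P,u,v,r,zlo,zhi):
    s=P[v-r:v+r+1,u-r:u+r+1].reshape(-1,3); s=s[(s[:,2]>zlo)&(s[:,2]<zhi)]
    if len(s)<6: return None
    (cx,cy),rad=cv2.minEnclosingCircle(s[:,:2].astype(np.float32))
    return [round(float(k),4) for k in (*s[:,:2].mean(0),cx,cy,rad,np.median(s[:,2]),s[:,2].max())]+[len(s)]
E
python3 - <<'E'
from h import *
im=dict(np.load('top0.npz'));P=pts(im)
print('table z',[np.nanmedian(P[v-3:v+3,u-3:u+3,2]).round(4) for u,v in((160,250),(300,250),(360,270),(220,190))])
for n,u,v,r,a,b in [('r1',136,225,14,.003,.02),('r2',181,233,14,.003,.02),('r3',136,270,14,.003,.02),('r4',177,277,14,.003,.02),('base',253,240,28,.012,.027),('plate',253,237,22,.03,.045),('shaft',253,233,14,.06,.12),('disc',338,220,16,.003,.03),('hub',338,220,16,.012,.03),('cap',337,280,14,.035,.06),('mat',391,251,24,.003,.012),('tfoot',391,251,24,.012,.03),('thead',396,251,20,.08,.12),('small',390,201,20,.01,.1),('mug',195,163,24,.01,.1),('sugar',267,145,30,.1,.25),('must',327,150,18,.05,.15)]:
    print(n,reg(P,u,v,r,a,b))
c=np.hstack([cv2.resize(im['pixels'][190:300,a:a+115],(390,373),interpolation=2) for a in (205,318)])
cv2.imwrite('pics/c1.png',c[:,:,::-1])
E
```

```text
table z [np.float64(-0.001), np.float64(-0.0014), np.float64(-0.0), np.float64(-0.0001)]
r1 [0.5644, 0.3659, 0.5609, 0.3673, 0.0535, 0.0057, 0.0129, 207]
r2 [0.5397, 0.2341, 0.539, 0.2301, 0.0551, 0.0056, 0.0125, 218]
r3 [0.4302, 0.3594, 0.4347, 0.3632, 0.0499, 0.0056, 0.0135, 210]
r4 [0.4107, 0.2404, 0.4082, 0.2396, 0.0527, 0.0058, 0.0146, 228]
base [0.5199, 0.0201, 0.5136, 0.0232, 0.0666, 0.0194, 0.0269, 1018]
plate [0.5203, 0.0192, 0.5219, 0.0203, 0.0219, 0.0375, 0.0448, 140]
shaft [0.5205, 0.0193, 0.5223, 0.0197, 0.0079, 0.0921, 0.1001, 32]
disc [0.5668, -0.2342, 0.5703, -0.234, 0.0624, 0.0071, 0.0232, 338]
hub [0.5656, -0.234, 0.568, -0.2307, 0.0262, 0.0152, 0.0232, 59]
cap [0.3913, -0.2194, 0.3914, -0.2199, 0.0197, 0.0431, 0.0493, 156]
mat [0.4773, -0.3844, 0.4725, -0.3932, 0.0974, 0.0056, 0.012, 601]
tfoot [0.4625, -0.3807, 0.4699, -0.377, 0.0417, 0.0169, 0.0266, 142]
thead [0.4642, -0.3856, 0.4647, -0.3879, 0.0183, 0.099, 0.1041, 142]
small [0.6214, -0.3925, 0.6178, -0.3896, 0.0464, 0.0144, 0.0699, 480]
mug [0.7466, 0.1891, 0.7451, 0.1814, 0.0456, 0.034, 0.0534, 345]
sugar [0.786, -0.0277, 0.8116, -0.0289, 0.0861, 0.1767, 0.2097, 1509]
must [0.7702, -0.2033, 0.7729, -0.204, 0.0305, 0.0848, 0.0925, 368]
```

View pics/c1.png

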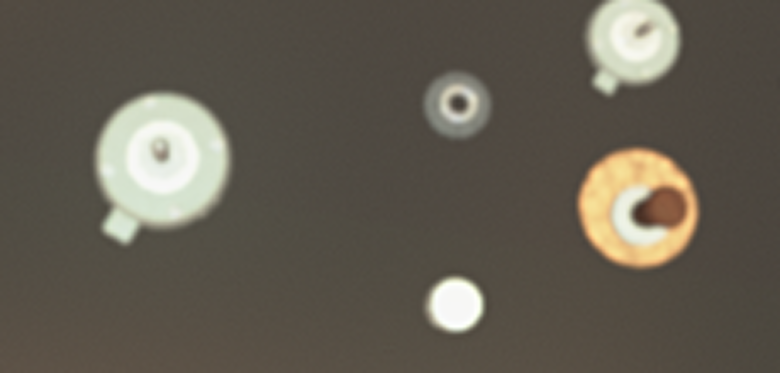

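Crop: the larger grinder (163,158) with its tab is the one meant. The small lookalike is at (634,40). Also visible are the disc hub up (458,103), the cap (455,304) and the tamper on its mat (637,208). Next I refine with ray-plane centroids.

```bash
cat >> h.py <<'E'
def ray(im,u,v,z):
    K=im['intrinsics'];T=im['T'];d=T[:3,:3]@np.array([(u-K[0,2])/K[0,0],(v-K[1,2])/K[1,1],1]);o=T[:3,3]
    return (o+d*(z-o[2])/d[2])[:2]
def blobs(im,th=60,umin=90,umax=500,vmin=130,vmax=300):
    g=cv2.cvtColor(im['pixels'],cv2.COLOR_RGB2GRAY); m=np.zeros_like(g); m[vmin:vmax,umin:umax]=(g[vmin:vmax,umin:umax]>th)
    cs,_=cv2.findContours(m,cv2.RETR_EXTERNAL,cv2.CHAIN_APPROX_NONE)
    for c in cs:
        if cv2.contourArea(c)<60: continue
        M=cv2.moments(c);u,v=M['m10']/M['m00'],M['m01']/M['m00'];A=M['m00']
        yield u,v,A,g[int(v),int(u)]
E
python3 - <<'E'
from h import *
im=dict(np.load('top0.npz'))
for th in (75,100,150):
  print(th)
  for u,v,A,_ in blobs(im,th):
    print(round(u,1),round(v,1),A,*[ray(im,u,v,z).round(4) for z in (.007,.02,.044)])
E
```

```text
75
136.2 269.7 309.5 [0.4328 0.3593] [0.4321 0.3554] [0.4306 0.3483]
390.7 250.9 1044.0 [ 0.4733 -0.3895] [ 0.4721 -0.3858] [ 0.4699 -0.3789]
180.5 232.4 304.0 [0.54   0.2326] [0.5381 0.23  ] [0.5347 0.2252]
135.6 224.4 297.0 [0.5664 0.3666] [0.5643 0.3626] [0.5604 0.3553]
337.5 220.5 358.0 [ 0.5674 -0.2362] [ 0.5652 -0.234 ] [ 0.5613 -0.23  ]
467.0 219.9 945.5 [ 0.5623 -0.627 ] [ 0.5602 -0.6208] [ 0.5563 -0.6095]
388.6 201.9 712.5 [ 0.6218 -0.394 ] [ 0.6191 -0.3902] [ 0.6141 -0.3833]
326.4 149.4 537.0 [ 0.7914 -0.2128] [ 0.7869 -0.2109] [ 0.7788 -0.2073]
442.2 154.6 1089.0 [ 0.7687 -0.572 ] [ 0.7645 -0.5664] [ 0.7568 -0.5561]
378.2 141.0 728.0 [ 0.816  -0.3757] [ 0.8113 -0.3721] [ 0.8027 -0.3655]
240.1 225.3 23972.5 [0.5582 0.0559] [0.5561 0.0551] [0.5523 0.0536]
102.6 146.1 684.0 [0.813  0.4783] [0.8084 0.4732] [0.7998 0.4638]
100
336.6 279.4 219.0 [ 0.3933 -0.2249] [ 0.3929 -0.2229] [ 0.3922 -0.2191]
177.0 276.6 274.0 [0.4104 0.2401] [0.4099 0.2374] [0.4089 0.2325]
136.1 269.8 272.5 [0.4325 0.3595] [0.4318 0.3556] [0.4303 0.3484]
390.7 250.9 955.5 [ 0.4734 -0.3894] [ 0.4722 -0.385
[... 1543 characters left out ...]
.0198]
135.6 224.4 213.5 [0.5664 0.3667] [0.5643 0.3627] [0.5603 0.3554]
337.8 220.2 100.0 [ 0.5684 -0.2372] [ 0.5662 -0.235 ] [ 0.5622 -0.231 ]
389.0 201.4 527.0 [ 0.6231 -0.3955] [ 0.6204 -0.3917] [ 0.6153 -0.3847]
197.9 164.0 280.5 [0.7507 0.1842] [0.7467 0.1821] [0.7393 0.1782]
322.8 155.9 96.0 [ 0.7704 -0.2007] [ 0.7662 -0.1989] [ 0.7584 -0.1955]
266.8 156.9 319.5 [ 0.7702 -0.0277] [ 0.7659 -0.0276] [ 0.7582 -0.0275]
140.4 154.9 1124.0 [0.7827 0.361 ] [0.7783 0.3571] [0.7703 0.3499]
442.5 154.3 751.5 [ 0.7695 -0.5728] [ 0.7653 -0.5672] [ 0.7575 -0.5569]
392.2 133.9 64.0 [ 0.8387 -0.4212] [ 0.8338 -0.4171] [ 0.8247 -0.4097]
97.4 143.5 350.5 [0.8217 0.4947] [0.8169 0.4895] [0.8082 0.4798]
```

>>> apply_moves:
  rows:
    - [[1.18, 3.81, 0], [0, 0, 0], 7.5]
    - [[1.18, 3.81, 0], [0, 0, 0], 7.5]
    - [[1.18, 3.81, 0], [0, 0, 0], 7.5]
    - [[1.18, 3.81, 0], [0, 0, 0], 7.5]
    - [[1.18, 3.81, 0], [0, 0, 0], 7.5]
    - [[1.18, 3.81, 0], [0, 0, 0], 7.5]
    - [[1.18, 3.81, 0], [0, 0, 0], 7.5]
    - [[1.18, 3.81, 0], [0, 0, 0], 7.5]
    - [[1.18, 3.81, 0], [0, 0, 0], 7.5]
    - [[1.18, 3.81, 0], [0, 0, 0], 7.5]
    - [[1.18, 3.81, 0], [0, 0, 0], 7.5]
    - [[1.18, 3.81, 0], [0, 0, 0], 7.5]
    - [[1.18, 3.81, 0], [0, 0, 0], 7.5]
    - [[1.18, 3.81, 0], [0, 0, 0], 7.5]
    - [[1.18, 3.81, 0], [0, 0, 0], 7.5]
    - [[1.18, 3.81, 0], [0, 0, 0], 7.5]
    - [[1.18, 3.81, 0], [0, 0, 0], 7.5]
    - [[1.18, 3.81, 0], [0, 0, 0], 7.5]
    - [[1.18, 3.81, 0], [0, 0, 0], 7.5]
    - [[1.18, 3.81, 0], [0, 0, 0], 7.5]

```text
time: 1.77
tool_pos: [0.4107, 0.2427, 0.23]
eef_rot: [3.1, 0.508, -0.001]
contact_force: [1.1, -0.9, -0.2]
opening: 0.0749
gripper_force: 0.0
```

>>> apply_moves:
  rows:
    - [[0, -0.2, -3.5], [0, 0, 0], 7.5]
    - [[0, 0, -3.5], [0, 0, 0], 7.5]
    - [[0, 0, -3.5], [0, 0, 0], 7.5]
    - [[0, 0, -3.5], [0, 0, 0], 7.5]
    - [[0, 0, -3], [0, 0, 0], 7.5]
    - [[0, 0, -1.5], [0, 0, 0], 7.5]
    - [[0, 0, -1], [0, 0, 0], 7.5]
    - [[0, 0, -0.7], [0, 0, 0], 7.5]
    - [[0, 0, 0], [0, 0, 0], 7.5]
    - [[0, 0, 0], [0, 0, 0], 7.5]
    - [[0, 0, 0], [0, 0, 0], 4.6]
    - [[0, 0, 0], [0, 0, 0], 4.6]
    - [[0, 0, 0], [0, 0, 0], 4.6]
    - [[0, 0, 0], [0, 0, 0], 4.6]
    - [[0, 0, 0], [0, 0, 0], 4.6]
    - [[0, 0, 0], [0, 0, 0], 4.6]
    - [[0, 0, 0], [0, 0, 0], 4.6]
    - [[0, 0, 0], [0, 0, 0], 4.6]
  squeeze: 20

```text
time: 3.27
tool_pos: [0.4115, 0.2388, 0.0293]
eef_rot: [-3.1, -0.506, -0.002]
contact_force: [-0.5, -0.9, 5.2]
opening: 0.0489
gripper_force: 20.0
```

>>> apply_moves:
  rows:
    - [[0, 0, 2], [0, 0, 0], 4.6]
    - [[0, 0, 3], [0, 0, 0], 4.6]
    - [[0, 0, 4], [0, 0, 0], 4.6]
    - [[0, 0, 4], [0, 0, 0], 4.6]
    - [[0, 0, 1], [0, 0, 0], 4.6]
    - [[1.375, -2.74, 0], [0, 0, 0], 4.6]
    - [[1.375, -2.74, 0], [0, 0, 0], 4.6]
    - [[1.375, -2.74, 0], [0, 0, 0], 4.6]
    - [[1.375, -2.74, 0], [0, 0, 0], 4.6]
    - [[1.375, -2.74, 0], [0, 0, 0], 4.6]
    - [[1.375, -2.74, 0], [0, 0, 0], 4.6]
    - [[1.375, -2.74, 0], [0, 0, 0], 4.6]
    - [[1.375, -2.74, 0], [0, 0, 0], 4.6]
    - [[0, 0, 0], [0, 0, 0], 4.6]
    - [[0, 0, 0], [0, 0, 0], 4.6]
    - [[0, 0, 0], [0, 0, 0], 4.6]

```text
time: 4.6
tool_pos: [0.5203, 0.0198, 0.1675]
eef_rot: [-3.1, -0.506, 0.003]
contact_force: [-0.6, 0.0, -0.4]
opening: 0.0488
gripper_force: 20.0
```

```bash
python3 - <<'E'
from h import *
im=snap('scene'); p=im['pixels'];o=arm.observe();print(o['qpos'].round(2),o['tool_pos'])
T=np.linalg.inv(im['T']);K=im['intrinsics']
for P in ([.5215,.0195,.038],[.5215,.0195,.1],[.5215,.0195,.14]):
    q=K@(T@np.array(P+[1]))[:3]; print((q[:2]/q[2]).round(1))
cv2.imwrite('pics/s1.png',cv2.resize(p[130:290,200:380],(720,640))[:600,:,::-1])
E
```

```text
[-0.07  0.04  1.54  0.    1.56  1.18] [0.52027489 0.02022696 0.16774227]
[289.1 236.4]
[289.  217.1]
[288.9 204. ]
```

View pics/s1.png

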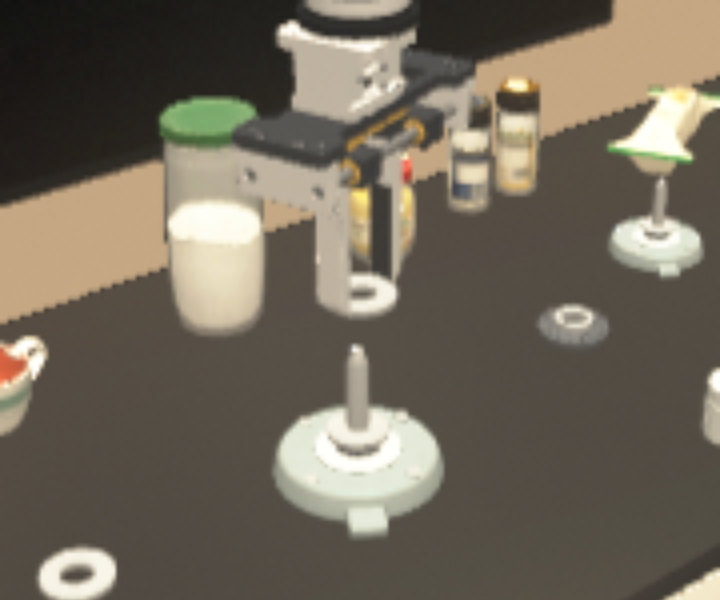

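The shaft tip shows at crop (356,347), which is (289,217) in the full image and matches my estimate. The ring hangs level above it, at about crop (360,293). I'll lower it.

>>> apply_moves:
  rows:
    - [[0.1, 0, -2], [0, 0, 0], 4.6]
    - [[0, 0, -1.5], [0, 0, 0], 4.6]
    - [[0, 0, -1], [0, 0, 0], 4.6]
    - [[0, 0, -1], [0, 0, 0], 4.6]
    - [[0, 0, -1], [0, 0, 0], 4.6]
    - [[0, 0, -1], [0, 0, 0], 4.6]
    - [[0, 0, -1], [0, 0, 0], 4.6]
    - [[0, 0, -0.7], [0, 0, 0], 4.6]
    - [[0, 0, -0.5], [0, 0, 0], 4.6]
    - [[0, 0, 0], [0, 0, 0], 4.6]
    - [[0, 0, 0], [0, 0, 0], 4.6]

```text
time: 5.57
tool_pos: [0.522, 0.0193, 0.0714]
eef_rot: [3.101, 0.506, -0.0]
contact_force: [-0.5, 1.3, 0.3]
opening: 0.0486
gripper_force: 20.0
```

>>> apply_moves:
  rows:
    - [[0, 0, -0.3], [0, 0, 0], 4.6]
    - [[0, 0, 0], [0, 0, 0], 4.6]
    - [[0, 0, 0], [0, 0, 0], 6.5]
    - [[0, 0, 0], [0, 0, 0], 6.5]
    - [[0, 0, 0], [0, 0, 0], 6.5]
    - [[0, 0, 0], [0, 0, 0], 6.5]
    - [[0, 0, 1], [0, 0, 0], 6.5]
    - [[0, 0, 3], [0, 0, 0], 6.5]
    - [[0, 0, 3], [0, 0, 0], 6.5]
    - [[0, 0, 3], [0, 0, 0], 7.5]
    - [[0.3, 3.5, 0], [0, 0, 0], 7.5]
    - [[0.3, 3.5, 0], [0, 0, 0], 7.5]
    - [[0.3, 3.5, 0], [0, 0, 0], 7.5]
    - [[0.3, 3.5, 0], [0, 0, 0], 7.5]
    - [[0.3, 3.5, 0], [0, 0, 0], 7.5]
    - [[0.3, 3.7, 0], [0, 0, 0], 7.5]
    - [[0, 0, 0], [0, 0, 0], 7.5]
    - [[0, 0, 0], [0, 0, 0], 7.5]
    - [[0, 0, 0], [0, 0, 0], 7.5]

```text
time: 7.15
tool_pos: [0.54, 0.231, 0.169]
eef_rot: [3.1, 0.507, 0.0]
contact_force: [0.2, 0.6, -0.6]
opening: 0.0747
gripper_force: 0.0
```

```bash
cat > look.py <<'E'
from h import *
import sys
im=snap('scene');p=im['pixels'];P=pts(im)
T=np.linalg.inv(im['T']);K=im['intrinsics']
def near(n,x,y,r,a,b):
    m=(np.hypot(P[...,0]-x,P[...,1]-y)<r)&(P[...,2]>a)&(P[...,2]<b);s=P[m]
    print(n,len(s),s.mean(0).round(4) if len(s) else None, (np.percentile(s[:,2],95).round(4) if len(s) else ''))
near('stack',.5215,.0195,.03,.03,.13)
for n,x,y,r in [('B',.5402,.2324,.04),('C',.4326,.3594,.04),('D',.5665,.3666,.04),('disc',.567,-.235,.045)]: near(n,x,y,r,.003,.02)
near('cap',.3915,-.2195,.03,.03,.05)
t=snap('top')
for u,v,A,_ in blobs(t,100):
    if (200<A<320) : print(round(u,1),round(v,1),A,ray(t,u,v,.007).round(4),ray(t,u,v,.044).round(4))
if len(sys.argv)>1: cv2.imwrite('pics/'+sys.argv[1],cv2.resize(p[130:290,200:380],(720,640))[:600,:,::-1])
o=arm.observe();print(o['time'],o['tool_pos'].round(4),o['qpos'].round(2))
E
python3 look.py s2.png
```

```text
stack 251 [0.5154 0.0237 0.0552] 0.0935
B 178 [0.5352 0.2354 0.0067] 0.0088
C 275 [0.4287 0.3618 0.0067] 0.0087
D 214 [0.5626 0.3686 0.0065] 0.0086
disc 152 [ 0.5598 -0.2291  0.0098] 0.017
cap 138 [ 0.3856 -0.2135  0.0411] 0.0461
336.6 279.4 219.0 [ 0.3933 -0.2249] [ 0.3922 -0.2191]
337.4 220.6 269.0 [ 0.567  -0.2359] [ 0.5609 -0.2297]
459.5 217.0 270.0 [ 0.5716 -0.6053] [ 0.5653 -0.5884]
7.25 [0.5401 0.2301 0.1689] [ 0.31  0.19  1.38 -0.    1.57  1.56]
```

View pics/s2.png

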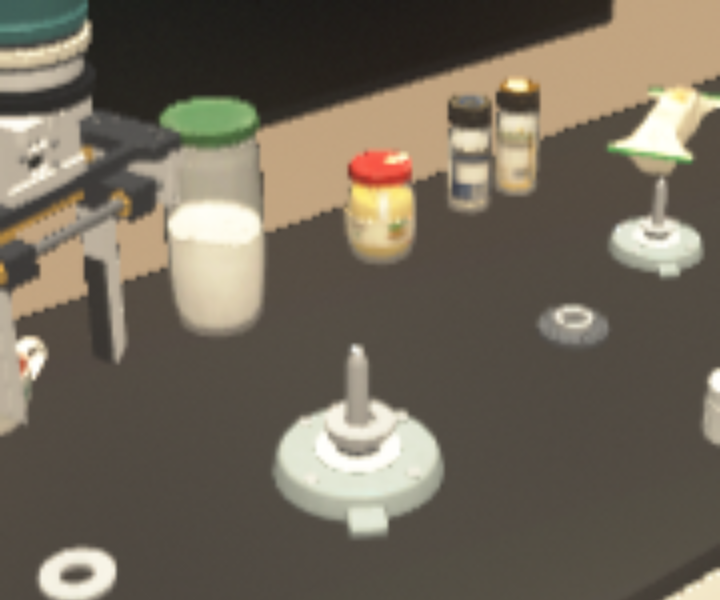

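The first ring lies flat on the plate (crop (361,420)), and the remaining rings haven't moved. Next is ring B.

>>> apply_moves:
  rows:
    - [[0, 0.1, -3.5], [0, 0, 0], 7.5]
    - [[0, 0, -3.5], [0, 0, 0], 7.5]
    - [[0, 0, -3], [0, 0, 0], 7.5]
    - [[0, 0, -2], [0, 0, 0], 7.5]
    - [[0, 0, -1.2], [0, 0, 0], 7.5]
    - [[0, 0, -0.9], [0, 0, 0], 7.5]
    - [[0, 0, 0], [0, 0, 0], 7.5]
    - [[0, 0, 0], [0, 0, 0], 6]
    - [[0, 0, 0], [0, 0, 0], 4.6]
    - [[0, 0, 0], [0, 0, 0], 4.6]
    - [[0, 0, 0], [0, 0, 0], 4.6]
    - [[0, 0, 0], [0, 0, 0], 4.6]
    - [[0, 0, 0], [0, 0, 0], 4.6]
    - [[0, 0, 0], [0, 0, 0], 4.6]
    - [[0, 0, 0], [0, 0, 0], 4.6]
  squeeze: 20

```text
time: 8.5
tool_pos: [0.5406, 0.2327, 0.0286]
eef_rot: [-3.1, -0.507, -0.003]
contact_force: [-0.9, -0.0, 5.1]
opening: 0.0481
gripper_force: 20.0
```

>>> apply_moves:
  rows:
    - [[0, 0, 2], [0, 0, 0], 4.6]
    - [[0, 0, 3], [0, 0, 0], 4.6]
    - [[0, 0, 4], [0, 0, 0], 4.6]
    - [[0, 0, 4], [0, 0, 0], 4.6]
    - [[0, 0, 1], [0, 0, 0], 4.6]
    - [[-0.27, -3.04, 0], [0, 0, 0], 4.6]
    - [[-0.27, -3.04, 0], [0, 0, 0], 4.6]
    - [[-0.27, -3.04, 0], [0, 0, 0], 4.6]
    - [[-0.27, -3.04, 0], [0, 0, 0], 4.6]
    - [[-0.27, -3.04, 0], [0, 0, 0], 4.6]
    - [[-0.27, -3.04, 0], [0, 0, 0], 4.6]
    - [[-0.27, -3.04, 0], [0, 0, 0], 4.6]
    - [[0, 0, 0], [0, 0, 0], 4.6]
    - [[0, 0, 0], [0, 0, 0], 4.6]
    - [[0, 0, 0], [0, 0, 0], 4.6]

```text
time: 9.75
tool_pos: [0.5208, 0.02, 0.1667]
eef_rot: [-3.1, -0.506, 0.002]
contact_force: [-0.3, -0.5, -1.1]
opening: 0.0483
gripper_force: 20.0
```

>>> apply_moves:
  rows:
    - [[0.1, 0, -2], [0, 0, 0], 4.6]
    - [[0, 0, -1.5], [0, 0, 0], 4.6]
    - [[0, 0, -1], [0, 0, 0], 4.6]
    - [[0, 0, -1], [0, 0, 0], 4.6]
    - [[0, 0, -1], [0, 0, 0], 4.6]
    - [[0, 0, -1], [0, 0, 0], 4.6]
    - [[0, 0, -1], [0, 0, 0], 4.6]
    - [[0, 0, -0.6], [0, 0, 0], 4.6]
    - [[0, 0, 0], [0, 0, 0], 4.6]
    - [[0, 0, 0], [0, 0, 0], 4.6]
    - [[0, 0, 0], [0, 0, 0], 6.5]
    - [[0, 0, 0], [0, 0, 0], 6.5]
    - [[0, 0, 0], [0, 0, 0], 6.5]
    - [[0, 0, 0], [0, 0, 0], 6.5]
    - [[0, 0, 1], [0, 0, 0], 6.5]
    - [[0, 0, 2], [0, 0, 0], 6.5]
    - [[0, 0, 3], [0, 0, 0], 6.5]
    - [[0, 0, 3], [0, 0, 0], 7.5]

```text
time: 11.25
tool_pos: [0.5214, 0.0196, 0.1675]
eef_rot: [-3.1, -0.506, 0.003]
contact_force: [0.6, 0.8, 0.5]
opening: 0.0688
gripper_force: 0.0
```

>>> apply_moves:
  rows:
    - [[-0.9, 3.4, 0], [0, 0, 0], 7.5]
    - [[-0.9, 3.4, 0], [0, 0, 0], 7.5]
    - [[-0.9, 3.4, 0], [0, 0, 0], 7.5]
    - [[-0.9, 3.4, 0], [0, 0, 0], 7.5]
    - [[-0.9, 3.4, 0], [0, 0, 0], 7.5]
    - [[-0.9, 3.4, 0], [0, 0, 0], 7.5]
    - [[-0.9, 3.4, 0], [0, 0, 0], 7.5]
    - [[-0.9, 3.4, 0], [0, 0, 0], 7.5]
    - [[-0.9, 3.4, 0], [0, 0, 0], 7.5]
    - [[-0.9, 3.4, 0], [0, 0, 0], 7.5]
    - [[0, 0, 0], [0, 0, 0], 7.5]
    - [[0, 0, 0], [0, 0, 0], 7.5]
    - [[0, 0, 0], [0, 0, 0], 7.5]

```text
time: 12.33
tool_pos: [0.4322, 0.3593, 0.167]
eef_rot: [3.1, 0.507, 0.001]
contact_force: [0.1, 0.1, 0.1]
opening: 0.0751
gripper_force: 0.0
```

```bash
python3 look.py s3.png
```

```text
stack 281 [0.5141 0.0246 0.057 ] 0.0932
B 0 None 
C 274 [0.4287 0.3617 0.0068] 0.0087
D 208 [0.5621 0.3688 0.0066] 0.0086
disc 156 [ 0.5601 -0.2295  0.0096] 0.0163
cap 140 [ 0.3858 -0.2136  0.041 ] 0.0458
336.6 279.4 219.0 [ 0.3933 -0.2249] [ 0.3922 -0.2191]
135.6 224.3 252.0 [0.5668 0.3665] [0.5607 0.3552]
337.4 220.6 267.0 [ 0.5671 -0.2358] [ 0.561  -0.2297]
457.6 215.9 263.0 [ 0.5749 -0.5997] [ 0.5686 -0.583 ]
12.4333 [0.4326 0.3584 0.1669] [ 0.59  0.13  1.45 -0.    1.56  1.84]
```

View pics/s3.png

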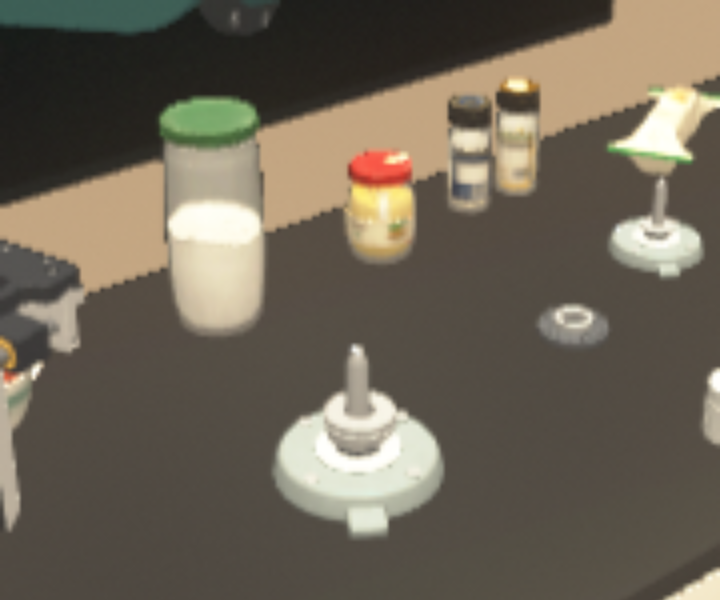

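Two rings are now flat on the shaft (crop (361,413)). Next is ring C.

>>> apply_moves:
  rows:
    - [[0, 0.1, -3.5], [0, 0, 0], 7.5]
    - [[0, 0, -3.5], [0, 0, 0], 7.5]
    - [[0, 0, -2.8], [0, 0, 0], 7.5]
    - [[0, 0, -2], [0, 0, 0], 7.5]
    - [[0, 0, -1.2], [0, 0, 0], 7.5]
    - [[0, 0, -0.9], [0, 0, 0], 7.5]
    - [[0, 0, 0], [0, 0, 0], 7.5]
    - [[0, 0, 0], [0, 0, 0], 6]
    - [[0, 0, 0], [0, 0, 0], 4.6]
    - [[0, 0, 0], [0, 0, 0], 4.6]
    - [[0, 0, 0], [0, 0, 0], 4.6]
    - [[0, 0, 0], [0, 0, 0], 4.6]
    - [[0, 0, 0], [0, 0, 0], 4.6]
    - [[0, 0, 0], [0, 0, 0], 4.6]
    - [[0, 0, 0], [0, 0, 0], 4.6]

```text
time: 13.68
tool_pos: [0.4327, 0.361, 0.0286]
eef_rot: [-3.1, -0.506, -0.003]
contact_force: [-0.7, 0.3, 4.5]
opening: 0.0491
gripper_force: 20.0
```

>>> apply_moves:
  rows:
    - [[0, 0, 2], [0, 0, 0], 4.6]
    - [[0, 0, 3], [0, 0, 0], 4.6]
    - [[0, 0, 4], [0, 0, 0], 4.6]
    - [[0, 0, 4], [0, 0, 0], 4.6]
    - [[0, 0, 1], [0, 0, 0], 4.6]
    - [[0.89, -3.4, 0], [0, 0, 0], 4.6]
    - [[0.89, -3.4, 0], [0, 0, 0], 4.6]
    - [[0.89, -3.4, 0], [0, 0, 0], 4.6]
    - [[0.89, -3.4, 0], [0, 0, 0], 4.6]
    - [[0.89, -3.4, 0], [0, 0, 0], 4.6]
    - [[0.89, -3.4, 0], [0, 0, 0], 4.6]
    - [[0.89, -3.4, 0], [0, 0, 0], 4.6]
    - [[0.89, -3.4, 0], [0, 0, 0], 4.6]
    - [[0.89, -3.4, 0], [0, 0, 0], 4.6]
    - [[0.89, -3.4, 0], [0, 0, 0], 4.6]
    - [[0, 0, 0], [0, 0, 0], 4.6]
    - [[0, 0, 0], [0, 0, 0], 4.6]
    - [[0, 0, 0], [0, 0, 0], 4.6]

```text
time: 15.18
tool_pos: [0.5205, 0.0209, 0.1665]
eef_rot: [-3.1, -0.506, 0.003]
contact_force: [0.1, 1.3, 0.1]
opening: 0.0489
gripper_force: 20.0
```

>>> apply_moves:
  rows:
    - [[0.1, -0.1, -2], [0, 0, 0], 4.6]
    - [[0, 0, -1.5], [0, 0, 0], 4.6]
    - [[0, 0, -1], [0, 0, 0], 4.6]
    - [[0, 0, -1], [0, 0, 0], 4.6]
    - [[0, 0, -1], [0, 0, 0], 4.6]
    - [[0, 0, -1], [0, 0, 0], 4.6]
    - [[0, 0, -0.6], [0, 0, 0], 4.6]
    - [[0, 0, -0.3], [0, 0, 0], 4.6]
    - [[0, 0, 0], [0, 0, 0], 4.6]
    - [[0, 0, 0], [0, 0, 0], 4.6]
    - [[0, 0, 0], [0, 0, 0], 6.5]
    - [[0, 0, 0], [0, 0, 0], 6.5]
    - [[0, 0, 0], [0, 0, 0], 6.5]
    - [[0, 0, 0], [0, 0, 0], 6.5]
    - [[0, 0, 1], [0, 0, 0], 6.5]
    - [[0, 0, 2], [0, 0, 0], 6.5]
    - [[0, 0, 3], [0, 0, 0], 6.5]
    - [[0, 0, 2.4], [0, 0, 0], 7.5]

```text
time: 16.68
tool_pos: [0.5222, 0.0196, 0.1697]
eef_rot: [3.1, 0.506, 0.001]
contact_force: [1.0, -0.7, 1.0]
opening: 0.0685
gripper_force: 0.0
```

>>> apply_moves:
  rows:
    - [[0.5, 3.86, 0], [0, 0, 0], 7.5]
    - [[0.5, 3.86, 0], [0, 0, 0], 7.5]
    - [[0.5, 3.86, 0], [0, 0, 0], 7.5]
    - [[0.5, 3.86, 0], [0, 0, 0], 7.5]
    - [[0.5, 3.86, 0], [0, 0, 0], 7.5]
    - [[0.5, 3.86, 0], [0, 0, 0], 7.5]
    - [[0.5, 3.86, 0], [0, 0, 0], 7.5]
    - [[0.5, 3.86, 0], [0, 0, 0], 7.5]
    - [[0.5, 3.86, 0], [0, 0, 0], 7.5]
    - [[0, 0, 0], [0, 0, 0], 7.5]
    - [[0, 0, 0], [0, 0, 0], 7.5]
    - [[0, 0, 0], [0, 0, 0], 7.5]

```text
time: 17.68
tool_pos: [0.5671, 0.3667, 0.1678]
eef_rot: [3.1, 0.507, 0.0]
contact_force: [1.0, 0.3, 1.3]
opening: 0.0753
gripper_force: 0.0
```

```bash
python3 look.py
```

```text
stack 310 [0.5131 0.0255 0.0593] 0.0925
B 2 [0.5305 0.2552 0.0034] 0.0036
C 2 [0.4469 0.379  0.0035] 0.0039
D 209 [0.5622 0.3691 0.0065] 0.0086
disc 158 [ 0.5601 -0.2296  0.0094] 0.0166
cap 81 [ 0.3897 -0.2077  0.0407] 0.0456
336.6 279.4 219.0 [ 0.3933 -0.2249] [ 0.3922 -0.2191]
337.5 220.6 269.0 [ 0.5672 -0.236 ] [ 0.5611 -0.2298]
136.1 222.1 299.0 [0.5734 0.3654] [0.5671 0.3541]
17.7833 [0.5674 0.3657 0.1682] [ 0.49  0.38  1.14 -0.    1.62  1.74]
```

>>> apply_moves:
  rows:
    - [[0, 0.1, -3.5], [0, 0, 0], 7.5]
    - [[0, 0, -3.5], [0, 0, 0], 7.5]
    - [[0, 0, -2.9], [0, 0, 0], 7.5]
    - [[0, 0, -2], [0, 0, 0], 7.5]
    - [[0, 0, -1.2], [0, 0, 0], 7.5]
    - [[0, 0, -0.9], [0, 0, 0], 7.5]
    - [[0, 0, 0], [0, 0, 0], 7.5]
    - [[0, 0, 0], [0, 0, 0], 6]
    - [[0, 0, 0], [0, 0, 0], 4.6]
    - [[0, 0, 0], [0, 0, 0], 4.6]
    - [[0, 0, 0], [0, 0, 0], 4.6]
    - [[0, 0, 0], [0, 0, 0], 4.6]
    - [[0, 0, 0], [0, 0, 0], 4.6]
    - [[0, 0, 0], [0, 0, 0], 4.6]
    - [[0, 0, 0], [0, 0, 0], 4.6]

```text
time: 19.03
tool_pos: [0.5678, 0.3684, 0.0289]
eef_rot: [-3.1, -0.506, -0.003]
contact_force: [-0.9, -0.7, 5.6]
opening: 0.0486
gripper_force: 20.0
```

>>> apply_moves:
  rows:
    - [[0, 0, 2], [0, 0, 0], 4.6]
    - [[0, 0, 3], [0, 0, 0], 4.6]
    - [[0, 0, 4], [0, 0, 0], 4.6]
    - [[0, 0, 4], [0, 0, 0], 4.6]
    - [[0, 0, 1], [0, 0, 0], 4.6]
    - [[-0.5, -3.86, 0], [0, 0, 0], 4.6]
    - [[-0.5, -3.86, 0], [0, 0, 0], 4.6]
    - [[-0.5, -3.86, 0], [0, 0, 0], 4.6]
    - [[-0.5, -3.86, 0], [0, 0, 0], 4.6]
    - [[-0.5, -3.86, 0], [0, 0, 0], 4.6]
    - [[-0.5, -3.86, 0], [0, 0, 0], 4.6]
    - [[-0.5, -3.86, 0], [0, 0, 0], 4.6]
    - [[-0.5, -3.86, 0], [0, 0, 0], 4.6]
    - [[-0.5, -3.86, 0], [0, 0, 0], 4.6]
    - [[0, 0, 0], [0, 0, 0], 4.6]
    - [[0, 0, 0], [0, 0, 0], 4.6]
    - [[0, 0, 0], [0, 0, 0], 4.6]

```text
time: 20.45
tool_pos: [0.5218, 0.0208, 0.1667]
eef_rot: [-3.1, -0.505, 0.002]
contact_force: [0.5, 0.3, 0.5]
opening: 0.0491
gripper_force: 20.0
```

>>> apply_moves:
  rows:
    - [[0, -0.1, -2], [0, 0, 0], 4.6]
    - [[0, 0, -1.5], [0, 0, 0], 4.6]
    - [[0, 0, -1], [0, 0, 0], 4.6]
    - [[0, 0, -1], [0, 0, 0], 4.6]
    - [[0, 0, -1], [0, 0, 0], 4.6]
    - [[0, 0, -0.8], [0, 0, 0], 4.6]
    - [[0, 0, -0.4], [0, 0, 0], 4.6]
    - [[0, 0, 0], [0, 0, 0], 4.6]
    - [[0, 0, 0], [0, 0, 0], 4.6]
    - [[0, 0, 0], [0, 0, 0], 6.5]
    - [[0, 0, 0], [0, 0, 0], 6.5]
    - [[0, 0, 0], [0, 0, 0], 6.5]
    - [[0, 0, 0], [0, 0, 0], 6.5]
    - [[0, 0, 1], [0, 0, 0], 6.5]
    - [[0, 0, 2], [0, 0, 0], 6.5]
    - [[0, 0, 3], [0, 0, 0], 6.5]
    - [[0, 0, 2], [0, 0, 0], 8]

```text
time: 21.87
tool_pos: [0.5227, 0.0195, 0.1735]
eef_rot: [3.1, 0.506, 0.004]
contact_force: [1.0, 0.2, 0.8]
opening: 0.0687
gripper_force: 0.0
```

>>> apply_moves:
  rows:
    - [[0.65, -3.64, 0], [0, 0, 0], 8.2]
    - [[0.65, -3.64, 0], [0, 0, 0], 8.2]
    - [[0.65, -3.64, 0], [0, 0, 0], 8.2]
    - [[0.65, -3.64, 0], [0, 0, 0], 8.2]
    - [[0.65, -3.64, 0], [0, 0, 0], 8.2]
    - [[0.65, -3.64, 0], [0, 0, 0], 8.2]
    - [[0.65, -3.64, 0], [0, 0, 0], 8.2]
    - [[0, 0, 0], [0, 0, 0], 8.2]
    - [[0, 0, 0], [0, 0, 0], 8.2]
    - [[0, 0, 0], [0, 0, 0], 8.2]

```text
time: 22.7
tool_pos: [0.5676, -0.2348, 0.1709]
eef_rot: [-3.1, -0.506, -0.001]
contact_force: [-0.1, 0.5, 0.1]
opening: 0.082
gripper_force: 0.0
```

```bash
python3 look.py s4.png
```

```text
stack 332 [0.5119 0.026  0.0616] 0.0913
B 3 [0.528  0.2269 0.0036] 0.0039
C 4 [0.4534 0.362  0.0033] 0.0034
D 2 [0.5629 0.3865 0.0031] 0.0031
disc 149 [ 0.5604 -0.2299  0.0097] 0.016
cap 0 None 
22.8 [ 0.5677 -0.2339  0.1711] [-0.48  0.25  1.31  0.    1.59  0.76]
```

View pics/s4.png

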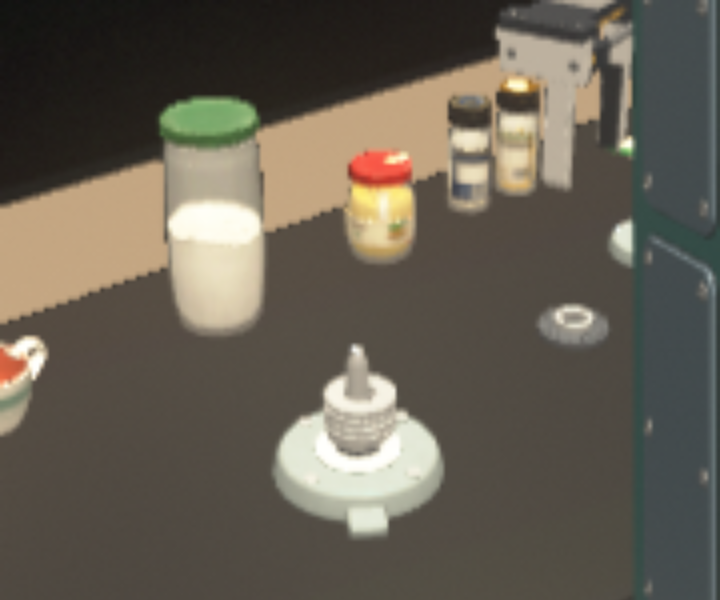

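Four rings are stacked flat (crop (360,400)) and the disc is still in place at (573,325). I'll grasp the disc by its plate.

>>> apply_moves:
  rows:
    - [[0, -0.1, -3.5], [0, 0, 0], 8.2]
    - [[0, 0, -3.5], [0, 0, 0], 8.2]
    - [[0, 0, -3], [0, 0, 0], 8.2]
    - [[0, 0, -2.1], [0, 0, 0], 8.2]
    - [[0, 0, -1.2], [0, 0, 0], 8.2]
    - [[0, 0, -0.9], [0, 0, 0], 8.2]
    - [[0, 0, 0], [0, 0, 0], 8.2]
    - [[0, 0, 0], [0, 0, 0], 7]
    - [[0, 0, 0], [0, 0, 0], 5.4]
    - [[0, 0, 0], [0, 0, 0], 5.4]
    - [[0, 0, 0], [0, 0, 0], 5.4]
    - [[0, 0, 0], [0, 0, 0], 5.4]
    - [[0, 0, 0], [0, 0, 0], 5.4]
    - [[0, 0, 0], [0, 0, 0], 5.4]
    - [[0, 0, 0], [0, 0, 0], 5.4]

```text
time: 24.05
tool_pos: [0.5684, -0.2366, 0.0301]
eef_rot: [3.099, 0.506, 0.003]
contact_force: [-1.0, 0.8, 5.6]
opening: 0.0562
gripper_force: 20.1
```

>>> apply_moves:
  rows:
    - [[0, 0, 2], [0, 0, 0], 5.4]
    - [[0, 0, 3], [0, 0, 0], 5.4]
    - [[0, 0, 4], [0, 0, 0], 5.4]
    - [[0, 0, 4], [0, 0, 0], 5.4]
    - [[0, 0, 1], [0, 0, 0], 5.4]
    - [[-0.65, 3.64, 0], [0, 0, 0], 5.4]
    - [[-0.65, 3.64, 0], [0, 0, 0], 5.4]
    - [[-0.65, 3.64, 0], [0, 0, 0], 5.4]
    - [[-0.65, 3.64, 0], [0, 0, 0], 5.4]
    - [[-0.65, 3.64, 0], [0, 0, 0], 5.4]
    - [[-0.65, 3.64, 0], [0, 0, 0], 5.4]
    - [[-0.65, 3.64, 0], [0, 0, 0], 5.4]
    - [[0, 0, 0], [0, 0, 0], 5.4]
    - [[0, 0, 0], [0, 0, 0], 5.4]
    - [[0, 0, 0], [0, 0, 0], 5.4]

```text
time: 25.3
tool_pos: [0.5219, 0.0181, 0.1678]
eef_rot: [3.1, 0.507, -0.002]
contact_force: [-0.5, 0.5, -0.9]
opening: 0.0563
gripper_force: 20.1
```

```bash
python3 look.py s5.png
```

```text
stack 333 [0.5119 0.0261 0.0616] 0.092
B 1 [0.54   0.2357 0.0034] 0.0034
C 5 [0.4259 0.3639 0.0035] 0.0037
D 4 [0.5544 0.368  0.0033] 0.0035
disc 5 [ 0.5685 -0.2458  0.004 ] 0.0047
cap 88 [ 0.3906 -0.2096  0.0414] 0.0457
336.6 279.4 222.0 [ 0.3934 -0.2249] [ 0.3923 -0.219 ]
25.4 [0.5222 0.0173 0.168 ] [-0.08  0.05  1.54 -0.    1.56  1.17]
```

View pics/s5.png

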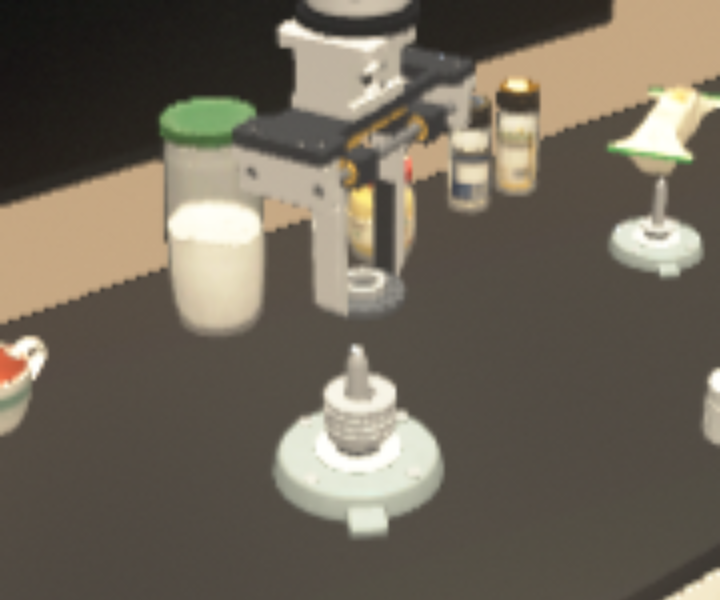

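The disc is held level with its hub up, centred over the shaft (crop (362,290)). I'll lower it.

>>> apply_moves:
  rows:
    - [[0, 0.2, -2], [0, 0, 0], 5.4]
    - [[0, 0, -1], [0, 0, 0], 5.4]
    - [[0, 0, -1], [0, 0, 0], 5.4]
    - [[0, 0, -1], [0, 0, 0], 5.4]
    - [[0, 0, -1], [0, 0, 0], 5.4]
    - [[0, 0, -0.7], [0, 0, 0], 5.4]
    - [[0, 0, -0.4], [0, 0, 0], 5.4]
    - [[0, 0, 0], [0, 0, 0], 5.4]
    - [[0, 0, 0], [0, 0, 0], 5.4]
    - [[0, 0, 0], [0, 0, 0], 7.3]
    - [[0, 0, 0], [0, 0, 0], 7.3]
    - [[0, 0, 0], [0, 0, 0], 7.3]
    - [[0, 0, 0], [0, 0, 0], 7.3]
    - [[0, 0, 1], [0, 0, 0], 7.3]
    - [[0, 0, 2], [0, 0, 0], 7.3]
    - [[0, 0, 3], [0, 0, 0], 7.3]
    - [[0, 0, 2], [0, 0, 0], 7.3]

```text
time: 26.82
tool_pos: [0.5226, 0.0205, 0.1805]
eef_rot: [3.1, 0.506, 0.004]
contact_force: [1.1, -0.7, -0.3]
opening: 0.0729
gripper_force: 0.0
```

>>> apply_moves:
  rows:
    - [[-1.86, -3.41, 0], [0, 0, 0], 7]
    - [[-1.86, -3.41, 0], [0, 0, 0], 7]
    - [[-1.86, -3.41, 0], [0, 0, 0], 7]
    - [[-1.86, -3.41, 0], [0, 0, 0], 7]
    - [[-1.86, -3.41, 0], [0, 0, 0], 7]
    - [[-1.86, -3.41, 0], [0, 0, 0], 7]
    - [[-1.86, -3.41, 0], [0, 0, 0], 7]
    - [[0, 0, 0], [0, 0, 0], 7]
    - [[0, 0, 0], [0, 0, 0], 7]
    - [[0, 0, 0], [0, 0, 0], 7]

```text
time: 27.65
tool_pos: [0.3922, -0.2179, 0.1782]
eef_rot: [3.101, 0.506, 0.002]
contact_force: [0.2, -0.3, -0.8]
opening: 0.07
gripper_force: 0.0
```

```bash
python3 look.py; python3 - <<'E'
from h import *
s=snap('scene')['pixels'];t=snap('top')['pixels']
cv2.imwrite('pics/s6.png',np.hstack([cv2.resize(s[180:280,230:330],(400,500)),cv2.resize(t[200:300,290:370],(400,500))])[:,:,::-1])
E
```

```text
stack 368 [0.5107 0.0274 0.0664] 0.0915
B 1 [0.5404 0.2383 0.0044] 0.0044
C 4 [0.4337 0.362  0.0034] 0.0037
D 1 [0.5273 0.3679 0.0037] 0.0037
disc 5 [ 0.5705 -0.2343  0.0036] 0.0038
cap 0 None 
406.6 286.4 271.0 [ 0.3692 -0.4285] [ 0.3689 -0.4167]
324.5 278.0 237.5 [ 0.3981 -0.1896] [ 0.3969 -0.1848]
27.75 [ 0.3926 -0.217   0.1779] [-0.63 -0.13  1.68  0.    1.58  0.61]
```

View pics/s6.png

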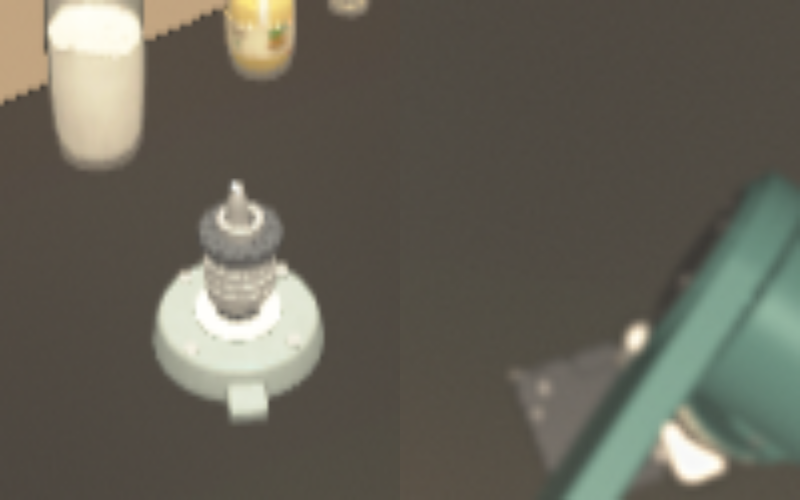

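The disc lies flat on the rings with its hub up (left crop (240,225)). The arm hides the cap, so I'll step aside to check it hasn't been knocked.

>>> apply_moves:
  rows:
    - [[0, 4, 0], [0, 0, 0], 7]
    - [[0, 4, 0], [0, 0, 0], 7]
    - [[0, 4, 0], [0, 0, 0], 7]
    - [[0, 4, 0], [0, 0, 0], 7]
    - [[0, 0, 0], [0, 0, 0], 7]
    - [[0, 0, 0], [0, 0, 0], 7]

```text
time: 28.35
tool_pos: [0.3921, -0.0556, 0.1777]
eef_rot: [3.098, 0.517, 0.001]
contact_force: [-0.4, -0.1, -0.1]
opening: 0.0699
gripper_force: 0.0
```

```bash
python3 look.py
```

```text
stack 365 [0.5108 0.0277 0.0664] 0.091
B 1 [0.5252 0.2665 0.0031] 0.0031
C 6 [0.4414 0.3538 0.0034] 0.004
D 2 [0.5619 0.3833 0.0032] 0.0034
disc 0 None 
cap 140 [ 0.3858 -0.2138  0.0411] 0.046
336.6 279.4 223.0 [ 0.3933 -0.2248] [ 0.3922 -0.219 ]
28.45 [ 0.3921 -0.058   0.1776] [-0.29 -0.25  1.79 -0.    1.6   0.96]
```

>>> apply_moves:
  rows:
    - [[0, -4, 0], [0, 0, 0], 7]
    - [[0, -4, 0], [0, 0, 0], 7]
    - [[0, -4, 0], [0, 0, 0], 7]
    - [[0, -4, 0], [0, 0, 0], 7]
    - [[0, -0.1, 0], [0, 0, 0], 7]
    - [[0, 0, 0], [0, 0, 0], 7]
    - [[0, 0, -3], [0, 0, 0], 7]
    - [[0, 0, -3.5], [0, 0, 0], 7]
    - [[0, 0, -3], [0, 0, 0], 7]
    - [[0, 0, -3], [0, 0, 0], 7]
    - [[0, 0, -1.5], [0, 0, 0], 7]
    - [[0, 0, -0.9], [0, 0, 0], 7]
    - [[0, 0, 0], [0, 0, 0], 7]
    - [[0, 0, 0], [0, 0, 0], 5]
    - [[0, 0, 0], [0, 0, 0], 3.7]
    - [[0, 0, 0], [0, 0, 0], 3.7]
    - [[0, 0, 0], [0, 0, 0], 3.7]
    - [[0, 0, 0], [0, 0, 0], 3.7]
    - [[0, 0, 0], [0, 0, 0], 3.7]
    - [[0, 0, 0], [0, 0, 0], 3.7]
  squeeze: 20

```text
time: 30.12
tool_pos: [0.3923, -0.2194, 0.0293]
eef_rot: [3.1, 0.506, 0.002]
contact_force: [-0.4, 0.4, 3.4]
opening: 0.0399
gripper_force: 20.0
```

>>> apply_moves:
  rows:
    - [[0, 0, 2], [0, 0, 0], 3.7]
    - [[0, 0, 3], [0, 0, 0], 3.7]
    - [[0, 0, 4], [0, 0, 0], 3.7]
    - [[0, 0, 4], [0, 0, 0], 3.7]
    - [[0, 0, 1], [0, 0, 0], 3.7]
    - [[1.85, 3.41, 0], [0, 0, 0], 3.7]
    - [[1.85, 3.41, 0], [0, 0, 0], 3.7]
    - [[1.85, 3.41, 0], [0, 0, 0], 3.7]
    - [[1.85, 3.41, 0], [0, 0, 0], 3.7]
    - [[1.85, 3.41, 0], [0, 0, 0], 3.7]
    - [[1.85, 3.41, 0], [0, 0, 0], 3.7]
    - [[1.85, 3.41, 0], [0, 0, 0], 3.7]
    - [[0, 0, 0], [0, 0, 0], 3.7]
    - [[0, 0, 0], [0, 0, 0], 3.7]
    - [[0, 0, 0], [0, 0, 0], 3.7]

```text
time: 31.37
tool_pos: [0.5208, 0.0194, 0.1675]
eef_rot: [3.1, 0.507, -0.003]
contact_force: [0.2, 0.5, -0.8]
opening: 0.0399
gripper_force: 20.0
```

```bash
python3 look.py s7.png
```

```text
stack 366 [0.5109 0.0276 0.0664] 0.0908
B 3 [0.5374 0.2487 0.0033] 0.0035
C 7 [0.44   0.3598 0.0033] 0.0036
D 0 None 
disc 6 [ 0.5567 -0.2344  0.0034] 0.0037
cap 0 None 
31.4667 [0.5208 0.0184 0.1681] [-0.07  0.04  1.54 -0.    1.56  1.18]
```

View pics/s7.png

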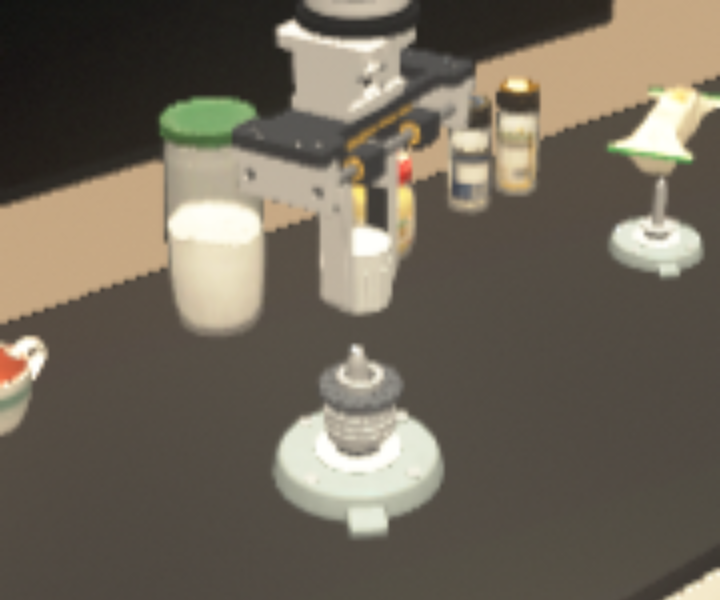

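The cap is held upright and centred above the shaft (crop (355,280)). I'll lower it.

>>> apply_moves:
  rows:
    - [[0.1, 0.1, -1.5], [0, 0, 0], 3.7]
    - [[0, 0, -1], [0, 0, 0], 3.7]
    - [[0, 0, -0.7], [0, 0, 0], 3.7]
    - [[0, 0, -0.7], [0, 0, 0], 3.7]
    - [[0, 0, -0.7], [0, 0, 0], 3.7]
    - [[0, 0, -0.5], [0, 0, 0], 3.7]
    - [[0, 0, -0.4], [0, 0, 0], 3.7]
    - [[0, 0, 0], [0, 0, 0], 3.7]
    - [[0, 0, 0], [0, 0, 0], 3.7]

```text
time: 32.22
tool_pos: [0.5224, 0.0206, 0.1135]
eef_rot: [3.1, 0.506, -0.0]
contact_force: [0.6, -0.8, -0.3]
opening: 0.0397
gripper_force: 20.0
```

>>> apply_moves:
  rows:
    - [[0, 0, -0.15], [0, 0, 0], 3.7]
    - [[0, 0, 0], [0, 0, 0], 3.7]
    - [[0, 0, 0], [0, 0, 0], 5.5]
    - [[0, 0, 0], [0, 0, 0], 5.5]
    - [[0, 0, 0], [0, 0, 0], 5.5]
    - [[0, 0, 0], [0, 0, 0], 5.5]
    - [[0, 0, 1], [0, 0, 0], 5.5]
    - [[0, 0, 2], [0, 0, 0], 5.5]
    - [[0, 0, 3], [0, 0, 0], 5.5]
    - [[0, 0, 3], [0, 0, 0], 5.5]
    - [[-0.45, -3.7, 0], [0, 0, 0], 7]
    - [[-0.45, -3.7, 0], [0, 0, 0], 7]
    - [[-0.45, -3.7, 0], [0, 0, 0], 7]
    - [[-0.45, -3.7, 0], [0, 0, 0], 7]
    - [[-0.45, -3.7, 0], [0, 0, 0], 7]
    - [[0, 0, 0], [0, 0, 0], 7]
    - [[0, 0, 0], [0, 0, 0], 7]

```text
time: 33.63
tool_pos: [0.4997, -0.1661, 0.2027]
eef_rot: [3.101, 0.5, 0.001]
contact_force: [-0.4, 0.5, 0.1]
opening: 0.07
gripper_force: 0.0
```

```bash
cat > cyl.py <<'E'
from h import *
from scipy.optimize import least_squares
def fitc(s,R):
    f=lambda c:np.clip(np.hypot(s[:,0]-c[0],s[:,1]-c[1])-R,-.004,.004)
    return least_squares(f,s[:,:2].mean(0)).x
def run():
    im=snap('scene');P=pts(im);t=snap('top');Q=pts(t)
    def g(P,x,y,r,a,b): return P[(np.hypot(P[...,0]-x,P[...,1]-y)<r)&(P[...,2]>a)&(P[...,2]<b)]
    for n,A in (('scene',P),('top',Q)):
        for k,x,y,r,a,b,R in (('captop',.5215,.0195,.03,.118,.14,0),('hand',.468,-.387,.03,.03,.068,.014),('head',.468,-.387,.035,.094,.115,0),('foot',.468,-.387,.04,.0125,.0165,.026),('matpts',.47,-.387,.065,.003,.009,0)):
            s=g(A,x,y,r,a,b)
            if len(s)<8: print(n,k,len(s)); continue
            c=cv2.minEnclosingCircle(s[:,:2].astype(np.float32))
            print(n,k,len(s),s.mean(0).round(4),np.round(c[0],4),round(c[1],4),fitc(s,R).round(4) if R else '')
    return im,t
if __name__=='__main__':
    im,t=run()
    o=arm.observe();print(o['time'],o['tool_pos'].round(4))
    # mat contour by colour (cork), top
    hsv=cv2.cvtColor(t['pixels'],cv2.COLOR_RGB2HSV);m=(t['pixels'].max(2)>100).astype(np.uint8);m[:,:350]=0;m[:,430:]=0;m[:225]=0;m[285:]=0
    cs,_=cv2.findContours(m,0,1)
    if cs:
        c=max(cs,key=cv2.contourArea);(u,v),r=cv2.minEnclosingCircle(c);print('mat',u,v,r,ray(t,u,v,.006).round(4))
    s=im['pixels'];T=np.linalg.inv(im['T'])
    q=im['intrinsics']@(T@np.array([.47,-.387,.05,1]))[:3];q/=q[2];print(q)
    u,v=int(q[0]),int(q[1])
    cv2.imwrite('pics/s8.png',np.hstack([cv2.resize(s[150:250,230:330],(390,500)),cv2.resize(t['pixels'][210:290,350:430],(390,500),interpolation=2)])[:,:,::-1])
E
python3 cyl.py
```

```text
scene captop 126 [0.5163 0.0232 0.1246] [0.5185 0.0203] 0.0206 
scene hand 0
scene head 0
scene foot 0
scene matpts 0
top captop 172 [0.5208 0.0195 0.125 ] [0.5211 0.0195] 0.0197 
top hand 34 [ 0.4612 -0.3781  0.0495] [ 0.4631 -0.3842] 0.0132 [ 0.4594 -0.3748]
top head 114 [ 0.4645 -0.3865  0.0997] [ 0.4653 -0.3874] 0.0176 
top foot 51 [ 0.4615 -0.3796  0.015 ] [ 0.4641 -0.3878] 0.0261 [ 0.463  -0.3823]
top matpts 475 [ 0.4737 -0.3831  0.0056] [ 0.4697 -0.3865] 0.0643 
33.7333 [ 0.5    -0.1639  0.2025]
mat 375.58807373046875 259.7840881347656 35.230186462402344 [ 0.4481 -0.3431]
[398.73066599 196.23106716   1.        ]
```

View pics/s8.png

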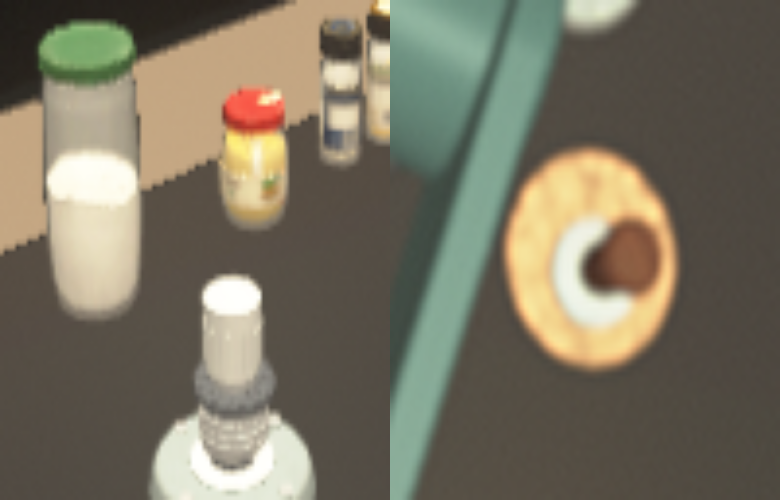

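The cap sits straight on the hub (left crop (232,335)), top at z≈0.125 and centred. The mat centre is at right crop (590,258), about (0.473,-0.390). The tamper's foot sits about 8 mm nearer, at roughly (0.465,-0.388). I'll grasp the tamper.

>>> apply_moves:
  rows:
    - [[-0.58, -3.73, 0], [0, 0, 0], 7]
    - [[-0.58, -3.73, 0], [0, 0, 0], 7]
    - [[-0.58, -3.73, 0], [0, 0, 0], 7]
    - [[-0.58, -3.73, 0], [0, 0, 0], 7]
    - [[-0.58, -3.73, 0], [0, 0, 0], 7]
    - [[-0.58, -3.73, 0], [0, 0, 0], 7]
    - [[0, 0, 0], [0, 0, 0], 7]
    - [[0, 0, 0], [0, 0, 0], 7]
    - [[0, 0, -3], [0, 0, 0], 7]
    - [[0, 0, -3], [0, 0, 0], 7]
    - [[0, 0, -2], [0, 0, 0], 7]
    - [[0, 0, -2], [0, 0, 0], 7]
    - [[0, 0, -2], [0, 0, 0], 7]
    - [[0, 0, -1.5], [0, 0, 0], 7]
    - [[0, 0, -1], [0, 0, 0], 7]
    - [[0, 0, 0], [0, 0, 0], 7]
    - [[0, 0, 0], [0, 0, 0], 7]
  squeeze: 15

```text
time: 35.15
tool_pos: [0.4658, -0.3867, 0.0572]
eef_rot: [-3.1, -0.51, -0.0]
contact_force: [0.1, 0.8, 1.2]
opening: 0.0701
gripper_force: 0.0
```

>>> apply_moves:
  rows:
    - [[0, 0, 0], [0, 0, 0], 5]
    - [[0, 0, 0], [0, 0, 0], 4]
    - [[0, 0, 0], [0, 0, 0], 3.2]
    - [[0, 0, 0], [0, 0, 0], 2.4]
    - [[0, 0, 0], [0, 0, 0], 2.4]
    - [[0, 0, 0], [0, 0, 0], 2.4]
    - [[0, 0, 0], [0, 0, 0], 2.4]
    - [[0, 0, 0], [0, 0, 0], 2.4]
    - [[0, 0, 0], [0, 0, 0], 2.4]
    - [[0, 0, 0], [0, 0, 0], 2.4]
  squeeze: 50

```text
time: 35.98
tool_pos: [0.4652, -0.3884, 0.0574]
eef_rot: [3.1, 0.506, 0.0]
contact_force: [-0.7, 0.9, 3.8]
opening: 0.0353
gripper_force: 50.0
```

```bash
python3 - <<'E'
from h import *
im=snap('scene');s=im['pixels'];t=snap('top')['pixels']
cv2.imwrite('pics/s9.png',np.hstack([cv2.resize(s[120:240,340:460],(390,500),interpolation=2),cv2.resize(t[210:290,350:430],(390,500),interpolation=2)])[:,:,::-1])
print(arm.observe())
E
```

```text
{'time': 36.0833, 'qpos': array([-7.89140940e-01,  3.01824865e-01,  1.46963978e+00, -8.83260851e-05,
        1.36966651e+00,  4.57901556e-01]), 'qvel': array([-6.47071992e-05, -1.07243315e-03,  1.35864836e-03, -5.48920936e-04,
        7.83297527e-04,  6.79279702e-04]), 'tau': array([-1.33035234e-01, -3.89480388e+01, -2.70354456e+01,  5.83431625e-02,
       -2.91530723e-01, -7.70002836e-03]), 'tool_pos': array([ 0.4651639 , -0.38835324,  0.05736668]), 'eef_rot': array([3.10009626e+00, 5.06291881e-01, 3.10360816e-04]), 'contact_force': array([-0.15952183,  0.54022907,  1.91346113]), 'moment': array([ 0.10865695,  0.08996938, -0.03999796]), 'gripper_force': 50.00057816505432, 'opening': 0.035249815928467466}
```

View pics/s9.png

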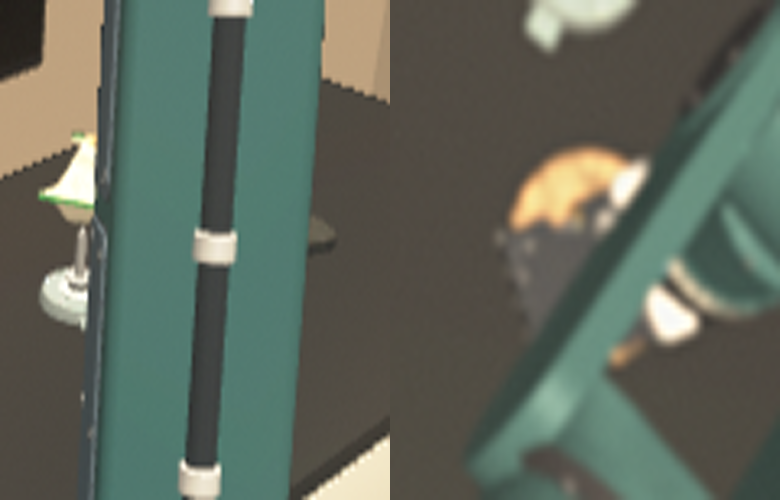

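The arm hides the tamper in both views: left shows only the upper arm, right only part of the mat at (570,190). An opening of 35 mm means the long pads are catching the lower edge of the 38 mm head. I'll regrip higher so the whole head is between the pads.

>>> apply_moves:
  rows:
    - [[0, 0, 0], [0, 0, 0], 5.5]
    - [[0, 0, 0], [0, 0, 0], 5.5]
    - [[0, 0, 0], [0, 0, 0], 5.5]
    - [[0, 0, 1], [0, 0, 0], 5.5]
    - [[0, 0, 2.2], [0, 0, 0], 5.5]
    - [[0, 0, 0], [0, 0, 0], 5.5]
    - [[0, 0, 0], [0, 0, 0], 5.5]
    - [[0, 0, 0], [0, 0, 0], 4.2]
    - [[0, 0, 0], [0, 0, 0], 3.8]
    - [[0, 0, 0], [0, 0, 0], 3.4]
    - [[0, 0, 0], [0, 0, 0], 3.4]
    - [[0, 0, 0], [0, 0, 0], 3.4]
    - [[0, 0, 0], [0, 0, 0], 3.4]
    - [[0, 0, 0], [0, 0, 0], 3.4]
    - [[0, 0, 0], [0, 0, 0], 3.4]
  squeeze: 50

```text
time: 37.33
tool_pos: [0.4649, -0.388, 0.0885]
eef_rot: [-3.1, -0.506, 0.001]
contact_force: [-0.6, -0.6, -2.0]
opening: 0.0352
gripper_force: 50.0
```

>>> apply_moves:
  rows:
    - [[0, 0, 1], [0, 0, 0], 3.2]
    - [[0, 0, 3], [0, 0, 0], 3.2]
    - [[0, 0, 4], [0, 0, 0], 3.2]
    - [[0, 0, 4], [0, 0, 0], 3.2]
    - [[0, 0, 3.5], [0, 0, 0], 3.2]
    - [[0, 0, 0], [0, 0, 0], 3.2]
    - [[0.51, 3.7, 0], [0, 0, 0], 3.2]
    - [[0.51, 3.7, 0], [0, 0, 0], 3.2]
    - [[0.51, 3.7, 0], [0, 0, 0], 3.2]
    - [[0.51, 3.7, 0], [0, 0, 0], 3.2]
    - [[0.51, 3.7, 0], [0, 0, 0], 3.2]
    - [[0.51, 3.7, 0], [0, 0, 0], 3.2]
    - [[0.51, 3.7, 0], [0, 0, 0], 3.2]
    - [[0.51, 3.7, 0], [0, 0, 0], 3.2]
    - [[0.51, 3.7, 0], [0, 0, 0], 3.2]
    - [[0.51, 3.7, 0], [0, 0, 0], 3.2]
    - [[0.51, 3.7, 0], [0, 0, 0], 3.2]
    - [[0, 0, 0], [0, 0, 0], 3.2]
    - [[0, 0, 0], [0, 0, 0], 3.2]
    - [[0, 0, 0], [0, 0, 0], 3.2]

```text
time: 39.0
tool_pos: [0.5209, 0.0186, 0.2437]
eef_rot: [3.1, 0.507, -0.001]
contact_force: [0.2, -0.4, -2.4]
opening: 0.0353
gripper_force: 50.0
```

```bash
python3 - <<'E'
from h import *
im=snap('scene');s=im['pixels'];P=pts(im);o=arm.observe();print(o['tool_pos'],o['opening'])
cv2.imwrite('pics/s10.png',cv2.resize(s[110:260,220:360],(560,600),interpolation=2)[:,:,::-1])
m=(np.hypot(P[...,0]-.521,P[...,1]-.0195)<.04)
for z in np.arange(.115,.26,.008):
    q=P[m&(P[...,2]>z)&(P[...,2]<z+.008)]
    print(round(z,3),len(q),q.mean(0).round(4)[:2] if len(q) else '')
t=snap('top')
m=(t['pixels'].max(2)>100).astype(np.uint8);m[:,:350]=0;m[:,430:]=0;m[:225]=0;m[285:]=0
c=max(cv2.findContours(m,0,1)[0],key=cv2.contourArea);(u,v),r=cv2.minEnclosingCircle(c);M=cv2.moments(c)
print('mat',u,v,r,ray(t,u,v,.006),ray(t,M['m10']/M['m00'],M['m01']/M['m00'],.006))
E
```

```text
[0.52096163 0.01792347 0.24374694] 0.03533338273310217
0.115 37 [0.5087 0.0292]
0.123 99 [0.5181 0.0216]
0.131 0 
0.139 0 
0.147 0 
0.155 4 [0.5024 0.0315]
0.163 54 [0.5049 0.0308]
0.171 112 [0.513  0.0234]
0.179 28 [0.5112 0.0251]
0.187 30 [0.5114 0.0248]
0.195 25 [0.5113 0.025 ]
0.203 29 [0.5113 0.0249]
0.211 25 [0.5096 0.0233]
0.219 36 [0.51   0.0222]
0.227 45 [0.5087 0.0279]
0.235 48 [0.5082 0.0286]
0.243 66 [0.5078 0.027 ]
0.251 86 [0.5127 0.0197]
0.259 57 [0.5151 0.0224]
mat 390.9507751464844 250.76942443847656 18.646629333496094 [ 0.47381579 -0.39056325] [ 0.47334196 -0.38964072]
```

View pics/s10.png

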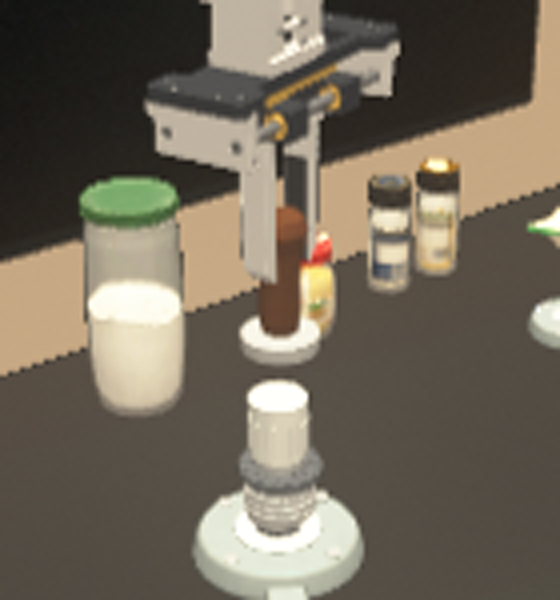

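The tamper hangs upright, with its foot at (280,342) nearly centred over the cap top at (278,398). I'll nudge y +1.5 mm and lower towards contact.

>>> apply_moves:
  rows:
    - [[0, 0.15, -1], [0, 0, 0], 3.2]
    - [[0, 0, -1], [0, 0, 0], 3.2]
    - [[0, 0, -0.7], [0, 0, 0], 3.2]
    - [[0, 0, -0.4], [0, 0, 0], 3.2]
    - [[0, 0, -0.2], [0, 0, 0], 3.2]
    - [[0, 0, 0], [0, 0, 0], 3.2]
    - [[0, 0, -0.1], [0, 0, 0], 3.2]
    - [[0, 0, 0], [0, 0, 0], 3.2]
    - [[0, 0, -0.1], [0, 0, 0], 3.2]
    - [[0, 0, 0], [0, 0, 0], 3.2]
    - [[0, 0, 0], [0, 0, 0], 3.2]

```text
time: 40.02
tool_pos: [0.5213, 0.0203, 0.2092]
eef_rot: [3.1, 0.507, 0.001]
contact_force: [-0.1, 0.4, -1.4]
opening: 0.0354
gripper_force: 50.0
```

>>> apply_moves:
  rows:
    - [[0, 0, -0.15], [0, 0, 0], 3.2]
    - [[0, 0, -0.15], [0, 0, 0], 3.2]
    - [[0, 0, -0.15], [0, 0, 0], 3.2]
    - [[0, 0, -0.15], [0, 0, 0], 3.2]
    - [[0, 0, -0.15], [0, 0, 0], 3.2]
    - [[0, 0, -0.1], [0, 0, 0], 3.2]
    - [[0, 0, 0], [0, 0, 0], 3.2]
    - [[0, 0, 0], [0, 0, 0], 3.2]

```text
time: 40.68
tool_pos: [0.5214, 0.0203, 0.201]
eef_rot: [3.1, 0.506, 0.002]
contact_force: [-1.0, 1.1, 2.8]
opening: 0.0352
gripper_force: 50.0
```

>>> apply_moves:
  rows:
    - [[0, 0, -0.15], [0, 0, 0], 3.2]
    - [[0, 0, -0.15], [0, 0, 0], 3.2]
    - [[0, 0, -0.15], [0, 0, 0], 3.2]
    - [[0, 0, -0.15], [0, 0, 0], 3.2]
    - [[0, 0, -0.1], [0, 0, 0], 3.2]
    - [[0, 0, -0.1], [0, 0, 0], 3.2]
    - [[0, 0, 0], [0, 0, 0], 3.2]
    - [[0, 0, 0], [0, 0, 0], 3.2]

```text
time: 41.35
tool_pos: [0.5225, 0.0205, 0.1975]
eef_rot: [3.1, 0.507, 0.011]
contact_force: [-2.9, 1.5, 16.9]
opening: 0.035
gripper_force: 50.0
```

>>> apply_moves:
  rows:
    - [[0, 0, -0.15], [0, 0, 0], 3.2]
    - [[0, 0, 0], [0, 0, 0], 3.2]
    - [[0, 0, 0], [0, 0, 0], 3.2]
    - [[0, 0, 0], [0, 0, 0], 3.2]
    - [[0, 0, 0], [0, 0, 0], 3.2]
    - [[0, 0, 0], [0, 0, 0], 3.2]
    - [[0, 0, 0], [0, 0, 0], 3.2]
    - [[0, 0, 0], [0, 0, 0], 3.2]

```text
time: 42.02
tool_pos: [0.5229, 0.0206, 0.1975]
eef_rot: [3.099, 0.507, 0.014]
contact_force: [-3.9, 1.5, 20.4]
opening: 0.035
gripper_force: 50.0
```

```bash
python3 - <<'E'
from h import *
im=snap('scene');s=im['pixels']
o=arm.observe();print(o['tool_pos'],o['contact_force'])
cv2.imwrite('pics/s11.png',cv2.resize(s[130:270,220:360],(560,560),interpolation=2)[:,:,::-1])
E
```

```text
[0.52286168 0.02064285 0.19746355] [-3.84177461  2.76957203 21.56834145]
```

View pics/s11.png

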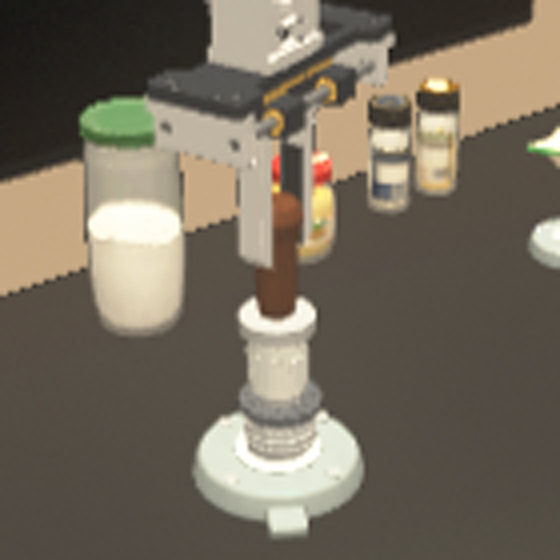

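The stack has sunk with the foot square on the cap (280,318), and z stays at 0.1975 as force rises to 21 N, so the carrier is bottomed. I've held it there, so I'll now release gently.

>>> apply_moves:
  rows:
    - [[0, 0, 0], [0, 0, 0], 3.2]
    - [[0, 0, 0], [0, 0, 0], 3.2]
    - [[0, 0, 0.2], [0, 0, 0], 3.2]
    - [[0, 0, 0.2], [0, 0, 0], 3.2]
    - [[0, 0, 0.2], [0, 0, 0], 3.2]
    - [[0, 0, 0.2], [0, 0, 0], 3.2]
    - [[0, 0, 0.2], [0, 0, 0], 3.2]
    - [[0, 0, 0.2], [0, 0, 0], 3.2]
    - [[0, 0, 0.2], [0, 0, 0], 3.2]
    - [[0, 0, 0.2], [0, 0, 0], 3.2]
    - [[0, 0, 0.2], [0, 0, 0], 3.2]
    - [[0, 0, 0.5], [0, 0, 0], 3.2]
    - [[0, 0, 1], [0, 0, 0], 3.2]
    - [[0, 0, 2], [0, 0, 0], 3.2]
    - [[0, 0, 2], [0, 0, 0], 3.2]
    - [[0, 0, 0], [0, 0, 0], 3.2]

```text
time: 43.4
tool_pos: [0.5228, 0.0201, 0.269]
eef_rot: [3.098, 0.506, 0.012]
contact_force: [1.4, 0.1, -1.2]
opening: 0.0352
gripper_force: 50.0
```

```bash
python3 - <<'E'
from h import *
im=snap('scene');P=pts(im);s=im['pixels']
o=arm.observe();print(o['tool_pos'],o['eef_rot'],o['contact_force'],o['opening'])
def sl(a,b,r=.04):
    q=P[(np.hypot(P[...,0]-.521,P[...,1]-.0195)<r)&(P[...,2]>a)&(P[...,2]<b)];print(round(a,3),len(q),q.mean(0).round(4) if len(q) else '')
sl(.118,.135,.03)
for z in np.arange(.15,.25,.008): sl(z,z+.008)
cv2.imwrite('pics/s12.png',cv2.resize(s[110:260,220:360],(560,600),interpolation=2)[:,:,::-1])
E
```

```text
[0.52228612 0.02015543 0.26676742] [3.09910728 0.50617534 0.00803194] [ 0.26129777 -0.27914952 -1.93873478] 0.03511482415115456
0.118 125 [0.5161 0.0233 0.1248]
0.15 0 
0.158 0 
0.166 0 
0.174 0 
0.182 14 [0.5058 0.0314 0.1887]
0.19 60 [0.5076 0.031  0.1943]
0.198 105 [0.5162 0.0245 0.2   ]
0.206 30 [0.515  0.0265 0.2101]
0.214 31 [0.5155 0.0268 0.2181]
0.222 29 [0.514  0.0267 0.2261]
0.23 32 [0.5149 0.0268 0.2336]
0.238 26 [0.5112 0.0244 0.2421]
0.246 38 [0.512  0.0229 0.2503]
```

View pics/s12.png

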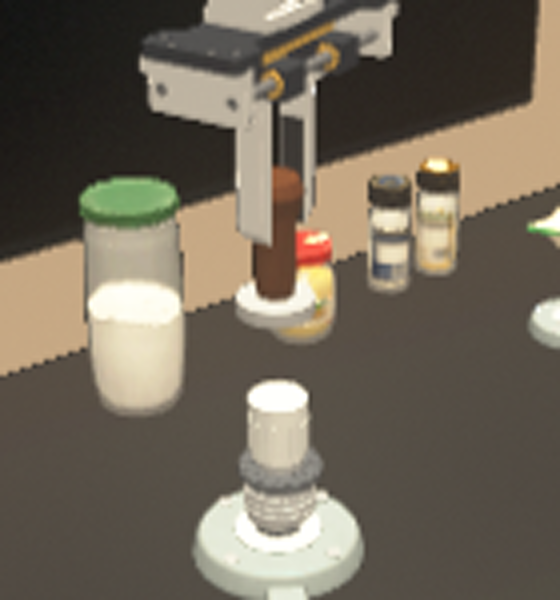

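The stack has sprung back, with the cap top at z 0.125 and in place (278,398). The tamper is still held nearly upright, its foot at (276,300). I'll take it back to the mat.

>>> apply_moves:
  rows:
    - [[-0.46, -3.73, 0], [0, 0, 0], 3.2]
    - [[-0.46, -3.73, 0], [0, 0, 0], 3.2]
    - [[-0.46, -3.73, 0], [0, 0, 0], 3.2]
    - [[-0.46, -3.73, 0], [0, 0, 0], 3.2]
    - [[-0.46, -3.73, 0], [0, 0, 0], 3.2]
    - [[-0.46, -3.73, 0], [0, 0, 0], 3.2]
    - [[-0.46, -3.73, 0], [0, 0, 0], 3.2]
    - [[-0.46, -3.73, 0], [0, 0, 0], 3.2]
    - [[-0.46, -3.73, 0], [0, 0, 0], 3.2]
    - [[-0.46, -3.73, 0], [0, 0, 0], 3.2]
    - [[-0.46, -3.73, 0], [0, 0, 0], 3.2]
    - [[0, 0, 0], [0, 0, 0], 3.2]
    - [[0, 0, -3.5], [0, 0, 0], 3.2]
    - [[0, 0, -3.5], [0, 0, 0], 3.2]
    - [[0, 0, -3.5], [0, 0, 0], 3.2]
    - [[0, 0, -3], [0, 0, 0], 3.2]
    - [[0, 0, -2], [0, 0, 0], 3.2]
    - [[0, 0, -1], [0, 0, 0], 3.2]
    - [[0, 0, 0], [0, 0, 0], 3.2]
    - [[0, 0, 0], [0, 0, 0], 3.2]

```text
time: 45.12
tool_pos: [0.4705, -0.3897, 0.0988]
eef_rot: [-3.1, -0.507, 0.001]
contact_force: [-0.4, 0.3, -1.7]
opening: 0.0352
gripper_force: 50.0
```

>>> apply_moves:
  rows:
    - [[0.1, 0, -0.4], [0, 0, 0], 3.2]
    - [[0, 0, -0.3], [0, 0, 0], 3.2]
    - [[0, 0, -0.2], [0, 0, 0], 3.2]
    - [[0, 0, -0.1], [0, 0, 0], 3.2]
    - [[0, 0, -0.1], [0, 0, 0], 3.2]
    - [[0, 0, -0.1], [0, 0, 0], 3.2]
    - [[0, 0, 0], [0, 0, 0], 3.2]
    - [[0, 0, 0], [0, 0, 0], 3.2]

```text
time: 45.78
tool_pos: [0.4719, -0.3902, 0.0878]
eef_rot: [3.1, 0.506, 0.001]
contact_force: [-0.4, 0.3, 1.6]
opening: 0.0353
gripper_force: 50.0
```

>>> apply_moves:
  rows:
    - [[0, 0, 0], [0, 0, 0], 3.6]
    - [[0, 0, 0], [0, 0, 0], 3.8]
    - [[0, 0, 0], [0, 0, 0], 4.2]
    - [[0, 0, 0], [0, 0, 0], 5]
    - [[0, 0, 0], [0, 0, 0], 6]
    - [[0, 0, 0], [0, 0, 0], 6]
    - [[0, 0, 0], [0, 0, 0], 6]
    - [[0, 0, 2], [0, 0, 0], 6]
    - [[0, 0, 3], [0, 0, 0], 6]
    - [[0, 0, 4], [0, 0, 0], 6]
    - [[0, 0, 3], [0, 0, 0], 6]
    - [[0, 0, 0], [0, 0, 0], 6]
    - [[-0.5, 4, 0], [0, 0, 0], 6]
    - [[-0.5, 4, 0], [0, 0, 0], 6]
    - [[-0.5, 4, 0], [0, 0, 0], 6]
    - [[-0.5, 4, 0], [0, 0, 0], 6]
    - [[-0.5, 4, 0], [0, 0, 0], 6]
    - [[-0.5, 4, 0], [0, 0, 0], 6]
    - [[-0.5, 4, 0], [0, 0, 0], 6]
    - [[0, 0, 0], [0, 0, 0], 6]
  squeeze: 5

```text
time: 47.45
tool_pos: [0.4356, -0.1041, 0.2071]
eef_rot: [-3.096, -0.517, -0.002]
contact_force: [-0.3, 0.7, 0.5]
opening: 0.0598
gripper_force: 0.0
```

```bash
python3 - <<'E'
from cyl import *
im,t=run()
o=arm.observe();print(o['time'],o['tool_pos'])
p=t['pixels']
m=(p.max(2)>100).astype(np.uint8);m[:,:360]=0;m[:,430:]=0;m[:225]=0;m[285:]=0
c=max(cv2.findContours(m,0,1)[0],key=cv2.contourArea);M=cv2.moments(c);print(ray(t,M['m10']/M['m00'],M['m01']/M['m00'],.006))
cv2.imwrite('pics/s13.png',np.hstack([cv2.resize(im['pixels'][150:260,240:350],(390,500),interpolation=2),cv2.resize(p[210:290,350:430],(400,400),interpolation=2)[:,:400]] if 0 else [cv2.resize(im['pixels'][160:260,240:340],(400,400),interpolation=2),cv2.resize(p[210:290,350:430],(400,400),interpolation=2)])[:,:,::-1])
E
```

```text
scene captop 125 [0.516  0.0231 0.1248] [0.5195 0.0207] 0.0217 
scene hand 0
scene head 0
scene foot 0
scene matpts 23 [ 0.5062 -0.3616  0.0062] [ 0.5044 -0.3613] 0.0239 
top captop 171 [0.5207 0.0195 0.1253] [0.5211 0.0193] 0.0199 
top hand 34 [ 0.4689 -0.3805  0.0476] [ 0.4713 -0.3881] 0.0136 [ 0.4663 -0.376 ]
top head 115 [ 0.4713 -0.3893  0.0997] [ 0.4724 -0.3901] 0.0174 
top foot 39 [ 0.4701 -0.3814  0.0148] [ 0.4681 -0.3865] 0.0292 [ 0.4698 -0.3821]
top matpts 477 [ 0.4715 -0.3825  0.0056] [ 0.4708 -0.387 ] 0.0646 
47.55 [ 0.436496   -0.10898527  0.20702918]
[ 0.47332345 -0.38935559]
```

View pics/s13.png

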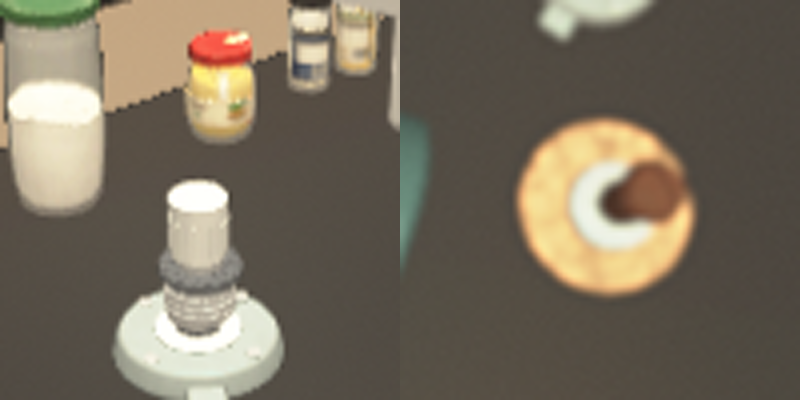

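The stack stands straight and up (left, (198,255)). The tamper stands with its foot centred on the mat (right, foot ~(613,205), mat (606,207)) to within about 2 mm. The arm is clear.

```bash
python3 -c "
from workcell import arm
print(arm.job_done())"
```

```text
the job is handed in; nothing more can be done
None
```

The grinder is rebuilt and the job is handed in at about 48 s: four rings, the disc (hub up) and the cap are stacked, the cap was pressed until the carrier bottomed out and the stack sprang back, and the tamper stands within about 2 mm of its mat's centre; the hand-in returned no verdict.

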